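# Clear the pile of polishing bars into their holders

## Robot

A 6-joint arm with a two-finger parallel gripper is mounted at the origin on the work surface. World frame = base frame: x ahead of the robot, y to its left, z up, the work surface at z = 0. Lengths are in m, angles in degrees, forces in N, time in s.
With the tool pointing down it reaches from about 0.375 to 0.9 m from the base axis. Payload 3.1 kg.
Tool frame: the origin (TCP) lies on the centre line of the jaws, within the pads' length; the fingertips stand 8 mm ahead of it and the grasp point (between the pads) lies 11 mm behind it; z points along the fingers, y is the direction in which the jaws open and shut (so a half turn about z gives the same grasp; the last joint's range is limited). The gripper opens to 87 mm and grips with 3 to 60 N. Pads are 19 mm wide; open, the fingers measure 117 mm over their backs; the gripper's body (75 mm by 190 mm) begins 51 mm behind the grasp point.
Start: joints at [56.637, 30.224, 82.088, -0, 67.689, -10.227], TCP at [0.246, 0.575, 0.231] pointing down, gripper open.
Joint ranges: [-176.69, 176.69], [-43.24, 126.21], [12.49, 139.97], [-82, 262], [0, 151.66], [-163.58, 163.58]. Speed limits (degrees/s): [159.86, 159.86, 180, 180, 180, 180].

## Interface

Orientations are given as a 3x3 rotation matrix whose columns are the frame's x, y, z axes.
In Python, from rig import * gives the robot as it stands. The module is installed in compiled form; this text tells all that it offers.
- The arm moves only by the tool arm_command, never from a script. Its argument "commands" is a list of rows, each an object with "translation": the shift along the tool's x, y, z scaled (see below), a list of three; "dr": the turn, a rotation vector about the tool's x, y, z scaled (see below), a list of three; "jaw": the closure, from 0 (fully open) to 1 (shut). In form: [{"translation": [x, y, z], "dr": [ax, ay, az], "jaw": jaw}, ...]. A call has 1 to 12 rows; each row shifts and turns the commanded pose from where the row before left it, along the tool's axes as they then stand; what a row does not reach is not made up. The controller multiplies each number of a shift by 25 mm and each number of a turn by 6 degrees. A row lasts 1/12 s, in which the tool goes at most 41.7 mm and 7.16 degrees, less where a joint would pass 70% of its speed; a pose out of reach is approached as far as the arm can. A call with a number of a shift or a turn outside -1 to 1 is refused whole. A call with a gripper value outside its range is refused whole. The fingers move at their own pace and stop on an object; the grip force is fixed at half the most. Time passes only in rows, so rows that do not move let the fingers close. It gives the time, the measured TCP pose, the force and the opening at its end, in the units of the state.
- read_state(): the state, without advancing time (a new reading comes with each control period).
- capture(name): name is "scene" or "side" or "wrist"; returns (picture, depth): 420x560x3 uint8, red, green, blue; 420x560 float32, m along the optical axis (not along the pixel's ray), 0 where there is no reading.
- camera_model(name): a dict with "intrinsics" (3x3 intrinsics, pixels), "pose" (4x4, takes a point from camera to world coordinates); the wrist camera has in their place "mount" (4x4, takes a point from camera to tool coordinates, whose origin is the TCP and whose axes are the flange's). Camera axes: x right, y down, z forward; pixel columns grow to the right and rows downward; lengths in m; the calibration is good to about 2 mm. The wrist camera is an equidistant fisheye: a pixel r from the principal point sees the ray r / f radians off the axis. A picture is of the moment at which its call begins: read the wrist's pose just before it. camera_model takes no time and is no camera call.
- hand_in(): hands the job in, once; it reports no verdict.
The state is a dict: "time_s": time; "joint_positions": joint angles; "qvel": joint speeds; "tau": joint torques, N m; "position": TCP position; "tcp_rot": TCP orientation; "force": force on the tool from outside, world axes, zero at the start; "moment": the same for the moment, N m; "opening": opening from 0.0 (shut) to 1.0 (fully open).
Only numpy, scipy, OpenCV 4.12 (cv2) and the standard library are available. Lean on these libraries where they do the work, as an engineer would, in place of code of your own. Each camera call takes 0.05 s, during which the arm holds its last target.

## Task

The four polishing-compound bars have been left piled crosswise on the jeweller's bench. Take the pile apart without toppling or dropping any bar (they are brittle), and set each bar centrally and squarely in the holder of its own colour, flat on the holder's floor between its two end stops. Leave the bottle and the tube standing.

Things in the scene. Friction and masses are not known exactly. Their poses are not given: they have to be found in the camera images.
- red_bar_centre (a point): Centre (half-way up) of the red polishing-compound bar, a loose rounded block 90 mm long (its x axis), 40 mm wide (y) and 44 mm high (z), about 0.3 kg, with a brown paper band round its middle. At the start it is the topmost of the four bars in the pile; each bar lies flat on the one below, turned by 34 to 58 degrees to it.
- green_bar_centre (a point): Centre (half-way up) of the green polishing-compound bar, a loose rounded block 90 mm long (its x axis), 40 mm wide (y) and 44 mm high (z), about 0.3 kg, with a brown paper band round its middle. At the start it is the third from below of the four bars in the pile; each bar lies flat on the one below, turned by 34 to 58 degrees to it.
- white_bar_centre (a point): Centre (half-way up) of the white polishing-compound bar, a loose rounded block 90 mm long (its x axis), 40 mm wide (y) and 44 mm high (z), about 0.3 kg, with a brown paper band round its middle. At the start it is the second from below of the four bars in the pile; each bar lies flat on the one below, turned by 34 to 58 degrees to it.
- blue_bar_centre (a point): Centre (half-way up) of the blue polishing-compound bar, a loose rounded block 90 mm long (its x axis), 40 mm wide (y) and 44 mm high (z), about 0.3 kg, with a brown paper band round its middle. At the start it is the lowest of the four bars in the pile; each bar lies flat on the one below, turned by 34 to 58 degrees to it.
- blue_holder: Fixed holder of the blue bar: a low plate 132 mm long (x) and 64 mm wide (y) with a blue floor whose top is 6 mm above the bench, and a blue stop across each end, 10 mm thick and 18 mm high above the bench. The stops are 112 mm apart inside; the long sides are open, without walls. Origin: centre of its underside, on the bench; z up.
- white_holder: Fixed holder of the white bar: a low plate 132 mm long (x) and 64 mm wide (y) with a white floor whose top is 6 mm above the bench, and a white stop across each end, 10 mm thick and 18 mm high above the bench. The stops are 112 mm apart inside; the long sides are open, without walls. Origin: centre of its underside, on the bench; z up.
- green_holder: Fixed holder of the green bar: a low plate 132 mm long (x) and 64 mm wide (y) with a green floor whose top is 6 mm above the bench, and a green stop across each end, 10 mm thick and 18 mm high above the bench. The stops are 112 mm apart inside; the long sides are open, without walls. Origin: centre of its underside, on the bench; z up.
- red_holder: Fixed holder of the red bar: a low plate 132 mm long (x) and 64 mm wide (y) with a red floor whose top is 6 mm above the bench, and a red stop across each end, 10 mm thick and 18 mm high above the bench. The stops are 112 mm apart inside; the long sides are open, without walls. Origin: centre of its underside, on the bench; z up.
- bottle_centre (a point): Centre (half-way up) of a loose black round bottle with a white cap, 38 mm across and 85 mm high, standing among the holders. A bystander.
- tube_centre (a point): Centre (half-way up) of a loose yellow round tube with an orange cap, 28 mm across and 93 mm high, standing among the holders. A bystander.
Mind the look-alikes: they are no part of the job. What is shaped like the part that bears green_bar_centre but pink is not meant. There is more than one size of the red_holder; the one meant has the size given above.

How it is judged (in metres and radians):
At the end, for the whole second after the job is handed in: Each of the four bars rests flat (within 0.1 rad) on the floor of the holder of its own colour, its centre within 14 mm along and 13 mm across of the holder's centre, its length within 0.25 rad of the holder's length (either way round); all are at rest; the bottle and the tube stand upright (x of blue_bar_centre in the frame of blue_holder between -0.014 and 0.014 m and y of blue_bar_centre in the frame of blue_holder between -0.013 and 0.013 m and z of blue_bar_centre in the frame of blue_holder between 0.024 and 0.032 m and angle between the x axis of blue_bar_centre and the x axis of blue_holder, either way round below 0.25 rad and angle between each of blue_bar_centre, white_bar_centre, green_bar_centre, red_bar_centre's own z axis and vertical below 0.1 rad and linear speed of each of blue_bar, white_bar, green_bar, red_bar below 0.02 m/s and x of white_bar_centre in the frame of white_holder between -0.014 and 0.014 m and y of white_bar_centre in the frame of white_holder between -0.013 and 0.013 m and z of white_bar_centre in the frame of white_holder between 0.024 and 0.032 m and angle between the x axis of white_bar_centre and the x axis of white_holder, either way round below 0.25 rad and x of green_bar_centre in the frame of green_holder between -0.014 and 0.014 m and y of green_bar_centre in the frame of green_holder between -0.013 and 0.013 m and z of green_bar_centre in the frame of green_holder between 0.024 and 0.032 m and angle between the x axis of green_bar_centre and the x axis of green_holder, either way round below 0.25 rad and x of red_bar_centre in the frame of red_holder between -0.014 and 0.014 m and y of red_bar_centre in the frame of red_holder between -0.013 and 0.013 m and z of red_bar_centre in the frame of red_holder between 0.024 and 0.032 m and angle between the x axis of red_bar_centre and the x axis of red_holder, either way round below 0.25 rad and angle between each of bottle_centre, tube_centre's own z axis and vertical below 0.3 rad); the robot touches nothing.
It fails at once if a bar was toppled (tilted by more than 0.6 rad) (angle between any of blue_bar_centre, white_bar_centre, green_bar_centre, red_bar_centre's own z axis and vertical above 0.6 rad).
It fails at once if a bar was dropped (moved faster than 0.6 m/s out of the fingers, a fall of about 2 cm) ((linear speed of blue_bar above 0.6 m/s and contact force between the fingers and blue_bar below 0.1 N) or (linear speed of white_bar above 0.6 m/s and contact force between the fingers and white_bar below 0.1 N) or (linear speed of green_bar above 0.6 m/s and contact force between the fingers and green_bar below 0.1 N) or (linear speed of red_bar above 0.6 m/s and contact force between the fingers and red_bar below 0.1 N)).
It fails at once if the bottle or the tube was knocked over (angle between any of bottle_centre, tube_centre's own z axis and vertical above 0.6 rad).
It also fails if it takes over 106 s, if anything falls off the work surface, if the arm or the gripper's body presses on something with over 40 N, if the wrist force passes 120 N, or if a joint passes its speed limit or range.

## Working session

There is one attempt and no reset: what is moved stays moved. The work goes in short steps, Python scripts to look and compute and a tool call to move; the robot and the scene stay as the last step left them, time stands still between calls to the robot, and variables do not carry over. Pictures are saved under pics/ and viewed, and the job is handed in when it is done.

Besides the shell and the picture viewer there is one more tool, called after "Call:" as name(argument=value, ...) on one line, values as JSON. arm_command: Moves the arm, as the interface text tells. Its arguments: {"type":"object","properties":{"commands":{"type":"array"}},"required":["commands"]}

```bash
mkdir -p pics
python3 - <<'E'
from rig import *
import cv2, numpy as np
s=read_state(); print(s)
for n in ("scene","side","wrist"):
    p,d=capture(n); cv2.imwrite(f"pics/{n}0.png",p[:,:,::-1]); np.savez(f"/tmp/{n}0.npz",p=p,d=d)
    m=camera_model(n); print(n,{k:np.round(v,4).tolist() if hasattr(v,'shape') or isinstance(v,list) else v for k,v in m.items()})
E
```

```text
{'time_s': 0.0, 'joint_positions': array([ 5.66367171e+01,  3.02781544e+01,  8.21548504e+01, -5.77479784e-05,
        6.76864703e+01, -1.02270713e+01]), 'qvel': array([ 0.07515177, -0.03834103, -0.02517108,  0.02346523, -0.04965019,
       -0.02190947]), 'tau': array([-1.65783540e-04, -4.40053332e+01, -1.76590651e+01,  6.33148570e-02,
        5.84352377e-02, -1.62043771e-04]), 'position': array([0.24516095, 0.57416268, 0.22958881]), 'tcp_rot': array([[-9.19573291e-01,  3.92916847e-01, -1.14598619e-03],
       [ 3.92918345e-01,  9.19571715e-01, -1.74210061e-03],
       [ 3.69315810e-04, -2.05226819e-03, -9.99997826e-01]]), 'force': array([ 0.35550951,  0.81669657, -0.42481998]), 'moment': array([-0.01719812, -0.00013068,  0.06382555]), 'opening': 0.9981928259055827}
scene {'intrinsics': [[403.3746, 0.0, 274.744], [0.0, 403.3746, 214.589], [0.0, 0.0, 1.0]], 'pose': [[-0.7862, 0.4858, -0.382, 0.8101], [0.618, 0.612, -0.4935, 0.4256], [-0.006, -0.624, -0.7814, 0.8777], [0.0, 0.0, 0.0, 1.0]]}
side {'intrinsics': [[482.3968, 0.0, 274.1984], [0.0, 482.3968, 206.2395], [0.0, 0.0, 1.0]], 'pose': [[0.9915, -0.0844, 0.0994, 0.2892], [-0.1303, -0.6677, 0.7329, -1.0851], [0.0046, -0.7396, -0.673, 1.0684], [0.0, 0.0, 0.0, 1.0]]}
wrist {'intrinsics': [[325.1923, 0.0, 280.3126], [0.0, 325.1923, 206.4837], [0.0, 0.0, 1.0]], 'mount': [[0.0009, -0.9648, -0.2631, 0.0721], [1.0, 0.0005, 0.0014, -0.0006], [-0.0012, -0.2631, 0.9648, -0.1554], [0.0, 0.0, 0.0, 1.0]]}
```

View pics/scene0.png

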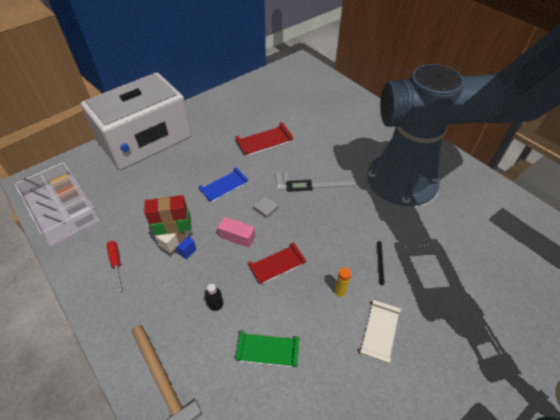

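View pics/side0.png

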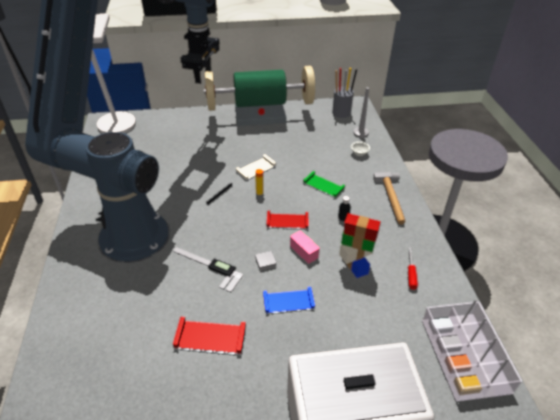

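View pics/wrist0.png

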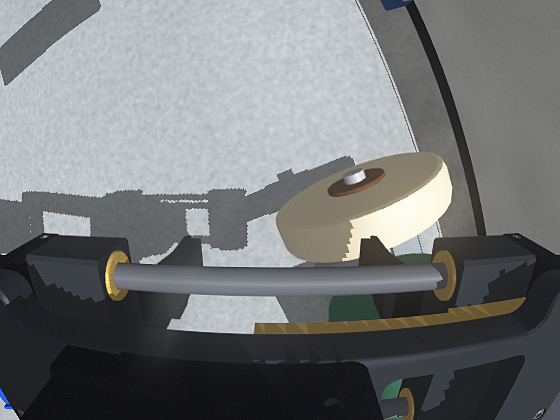

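The scene view shows the pile at about (170,225), blue holder (223,185), red holders (265,138) and (277,262), green (268,348), white (380,330), bottle (213,296) and tube (343,283). Next I measure them from the depth images.

```bash
cat > h.py <<'E'
import numpy as np, cv2
from rig import *
def cloud(name,d):
    m=camera_model(name);K=np.array(m['intrinsics']);T=np.array(m['pose'])
    v,u=np.mgrid[0:420,0:560]
    P=np.stack([(u-K[0,2])/K[0,0]*d,(v-K[1,2])/K[1,1]*d,d],-1)
    W=P@T[:3,:3].T+T[:3,3]; W[d<=0]=np.nan
    return W
def colmask(p,c):
    h=cv2.cvtColor(p,cv2.COLOR_RGB2HSV).astype(int);H,S,V=h[...,0],h[...,1],h[...,2]
    return {'red':((H<6)|(H>174))&(S>190)&(V>70),'green':(H>50)&(H<75)&(S>150)&(V>50),
     'blue':(H>108)&(H<130)&(S>180)&(V>70),'white':(S<60)&(V>185),
     'yellow':(H>8)&(H<32)&(S>180)&(V>120),'black':(V<45)}[c]
def rect(xy):
    (c,s,a)=cv2.minAreaRect((xy*1000).astype(np.float32))
    if s[0]<s[1]: s=(s[1],s[0]);a+=90
    return np.round(c,1),np.round(s,1),round((a+90)%180-90,1)
E
cat > m1.py <<'E'
from h import *
for n in ('scene','side'):
    z=np.load(f'/tmp/{n}0.npz');p,d=z['p'],z['d'];W=cloud(n,d)
    for c in ('red','green','blue','white','yellow','black'):
        mk=(colmask(p,c)&(W[...,2]>-.02)&(W[...,2]<.25)&(np.hypot(W[...,0],W[...,1])>.2)).astype(np.uint8)
        k,L,st,ce=cv2.connectedComponentsWithStats(mk)
        for i in range(1,k):
            if st[i,4]<60: continue
            Q=W[L==i]; Q=Q[~np.isnan(Q[:,2])]
            print(n,c,ce[i].round(),st[i,4],'z',np.percentile(Q[:,2],[2,50,98]).round(3),*rect(Q[:,:2]))
E
python3 m1.py
```

```text
scene red [263. 140.] 371 z [0.005 0.009 0.026] [ 227. -390.] [156.5  72.5] -8.9
scene red [177. 203.] 124 z [0.175 0.177 0.179] [ 620.  -184.2] [34.8 27.3] 61.1
scene red [151. 206.] 125 z [0.175 0.177 0.18 ] [ 672.7 -210.3] [37.1 24. ] 61.4
scene red [113. 253.] 170 z [0.02  0.025 0.029] [ 789.4 -270.5] [71.4 17.8] 74.8
scene red [276. 264.] 875 z [0.004 0.007 0.02 ] [480.    3.5] [126.6  58.6] -9.8
scene green [183. 225.] 102 z [0.096 0.114 0.13 ] [ 626.  -167.8] [27.3  4.7] -27.3
scene green [158. 228.] 94 z [0.098 0.116 0.13 ] [ 679.  -195.2] [24.6  5.3] -26.7
scene green [268. 349.] 1557 z [0.004 0.007 0.02 ] [629.6 162. ] [128.9  62. ] -44.5
scene blue [223. 185.] 569 z [0.004 0.008 0.021] [ 436.4 -303.9] [126.3  58.6] -0.4
scene blue [186. 247.] 193 z [0.01  0.041 0.047] [ 635.4 -165.8] [38.3 20.9] 15.7
scene white [130. 113.] 403 z [0.155 0.16  0.164] [ 521.  -629.4] [246.7 157.2] -0.6
scene white [166. 237.] 86 z [0.087 0.089 0.092] [ 670.7 -186. ] [32.4 28.1] -70.8
scene white [386. 306.] 92 z [0.016 0.019 0.021] [355.2 253.5] [60.8  9.4] -58.4
scene white [380. 333.] 1346
[... 2597 characters left out ...]
   0.006 0.062] [ 877.7 -611.7] [88.6 23.4] 35.9
side yellow [259. 181.] 123 z [0.009 0.06  0.096] [406.  149.2] [27.8 20.6] -75.8
side yellow [469. 380.] 92 z [0.022 0.026 0.031] [ 812.5 -596. ] [32.2 18.1] 3.5
side black [165.   9.] 487 z [0.195 0.222 0.248] [  83.5 1272.8] [195.7  39.6] 1.5
side black [211.   9.] 61 z [0.193 0.213 0.24 ] [ 296.4 1275.3] [39.7 24.4] -17.8
side black [27. 83.] 66 z [0.182 0.217 0.248] [-389.4  617. ] [25.8 13.6] -60.3
side black [343. 211.] 122 z [0.011 0.047 0.066] [654.3 -16.2] [28.9 21.6] -23.9
side black [218. 270.] 68 z [0.002 0.011 0.015] [ 255.8 -181.5] [64.  12.9] -37.8
side black [360. 385.] 104 z [0.168 0.176 0.18 ] [ 518.5 -649.2] [55.4  6.4] 1.6
```

Run:
```python
from h import *
z=np.load('/tmp/scene0.npz')['p'][185:275,120:220];z2=np.load('/tmp/side0.npz')['p'][205:285,320:400]
a=cv2.resize(z,None,fx=4.4,fy=4.4,interpolation=2)[:396,:400];b=cv2.resize(z2,(396,396),interpolation=2)
cv2.imwrite('pics/zoom.png',np.hstack([a,b])[:,:,::-1])
```

```text
(no output)
```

View pics/zoom.png

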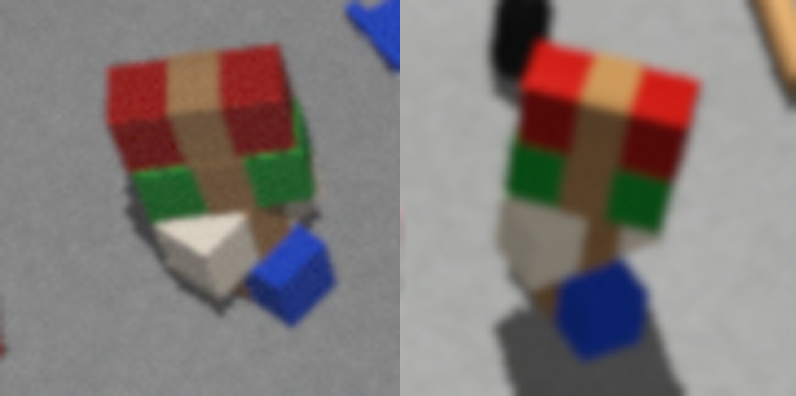

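Red lies on top along roughly -27° with its top at z≈0.177 (expected 0.176), and green below it looks nearly parallel. The small red holder at (478,2) matches the specified size; the other is too large. Now a planning helper, then I move over the pile for a wrist look.

```bash
cat >> h.py <<'E'
def plan(x,y,z,yaw=None):
    """yaw: desired direction (deg) of tool y, mod 180 (nearest)"""
    s=read_state();R=np.array(s['tcp_rot']);p=np.array(s['position'])
    d=R.T@(np.array([x,y,z])-p)*1000/25
    cy=np.degrees(np.arctan2(R[1,1],R[0,1]));t=0
    if yaw is not None: t=-((yaw-cy+90)%180-90)   # tool z down
    n=max(np.ceil(np.abs(d).max()),np.ceil(np.linalg.norm(d)*25/41),np.ceil(abs(t)/6),1)
    print('p',p.round(4),'yaw %.1f'%cy,'q6 %.0f'%s['joint_positions'][5],'t %.2f'%s['time_s'],'F',np.round(s['force'],1),'op %.3f'%s['opening'])
    print('shift units',d.round(2),'turn deg',round(t,2),'(units %.2f)'%(t/6),'rows>=',n,'per row',(d/n).round(3),round(t/6/n,3), 'tilt',R[:,2].round(3))
E
python3 - <<'E'
from h import *
plan(.648,-.197,.30,63)
for n in ('scene','side'):
    z=np.load(f'/tmp/{n}0.npz');p,d=z['p'],z['d'];W=cloud(n,d)
    for c,cx in (('white',(.4,.28)),('red',(.478,.002)),('green',(.63,.16)),('blue',(.435,-.307))):
        mk=colmask(p,c) if c!='white' else cv2.cvtColor(p,cv2.COLOR_RGB2HSV)[...,2]>(175 if n=='scene' else 200)
        mk=mk&(np.hypot(W[...,0]-cx[0],W[...,1]-cx[1])<.08)&(W[...,2]>.002)
        print(n,c,mk.sum(),*rect(W[mk][:,:2]))
E
```

```text
p [0.2452 0.5743 0.2298] yaw 66.9 q6 -10 t 0.15 F [ 0.7 -0.2 -1. ] op 0.999
shift units [-26.94 -22.04  -2.78] turn deg 3.86 (units 0.64) rows>= 27.0 per row [-0.998 -0.816 -0.103] 0.024 tilt [-0.001 -0.001 -1.   ]
scene white 1484 [406.7 285.2] [132.7  62.5] 30.8
scene red 875 [480.    3.5] [126.6  58.6] -9.8
scene green 1557 [629.6 162. ] [128.9  62. ] -44.5
scene blue 569 [ 436.4 -303.9] [126.3  58.6] -0.4
side white 335 [404.6 284.8] [135.5  73. ] 32.3
side red 405 [476.6  -1.5] [121.   61.5] -10.1
side green 391 [630.1 157.8] [133.8  64.9] -44.1
side blue 711 [ 433.6 -310.4] [125.7  61.1] -0.3
```

Call:
arm_command(commands=[{"translation": [-0.96,-0.79,-0.1],"dr": [0,0,0.05],"jaw": 0},{"translation": [-0.96,-0.79,-0.1],"dr": [0,0,0.05],"jaw": 0},{"translation": [-0.96,-0.79,-0.1],"dr": [0,0,0.05],"jaw": 0},{"translation": [-0.96,-0.79,-0.1],"dr": [0,0,0.05],"jaw": 0},{"translation": [-0.96,-0.79,-0.1],"dr": [0,0,0.05],"jaw": 0},{"translation": [-0.96,-0.79,-0.1],"dr": [0,0,0.05],"jaw": 0},{"translation": [-0.96,-0.79,-0.1],"dr": [0,0,0.05],"jaw": 0},{"translation": [-0.96,-0.79,-0.1],"dr": [0,0,0.05],"jaw": 0},{"translation": [-0.96,-0.79,-0.1],"dr": [0,0,0.05],"jaw": 0},{"translation": [-0.96,-0.79,-0.1],"dr": [0,0,0.05],"jaw": 0},{"translation": [-0.96,-0.79,-0.1],"dr": [0,0,0.05],"jaw": 0},{"translation": [-0.96,-0.79,-0.1],"dr": [0,0,0.05],"jaw": 0}])

```text
time_s: 1.15
position: [0.4078, 0.2374, 0.2606]
tcp_rot: [[-0.893, 0.45, -0.0], [0.45, 0.893, -0.0], [0.0, -0.0, -1.0]]
force: [0.9, -0.8, 0.4]
opening: 0.998
```

```bash
python3 -c "
from h import *
plan(.648,-.197,.30,63)
p,d=capture('wrist');cv2.imwrite('pics/w1.png',p[:,:,::-1])"
```

```text
p [0.4078 0.2374 0.2606] yaw 63.3 q6 -47 t 1.15 F [ 0.9 -0.8  0.4] op 0.998
shift units [-16.4  -11.19  -1.58] turn deg 0.25 (units 0.04) rows>= 17.0 per row [-0.965 -0.658 -0.093] 0.002 tilt [-0. -0. -1.]
```

Call:
arm_command(commands=[{"translation": [-0.96,-0.66,-0.09],"dr": [0,0,0],"jaw": 0},{"translation": [-0.96,-0.66,-0.09],"dr": [0,0,0],"jaw": 0},{"translation": [-0.96,-0.66,-0.09],"dr": [0,0,0],"jaw": 0},{"translation": [-0.96,-0.66,-0.09],"dr": [0,0,0],"jaw": 0},{"translation": [-0.96,-0.66,-0.09],"dr": [0,0,0],"jaw": 0},{"translation": [-0.96,-0.66,-0.09],"dr": [0,0,0],"jaw": 0},{"translation": [-0.96,-0.66,-0.09],"dr": [0,0,0],"jaw": 0},{"translation": [-0.96,-0.66,-0.09],"dr": [0,0,0],"jaw": 0},{"translation": [-0.96,-0.66,-0.09],"dr": [0,0,0],"jaw": 0},{"translation": [-0.96,-0.66,-0.09],"dr": [0,0,0],"jaw": 0},{"translation": [-0.96,-0.66,-0.09],"dr": [0,0,0],"jaw": 0},{"translation": [-0.96,-0.66,-0.09],"dr": [0,0,0],"jaw": 0}])

```text
time_s: 2.2
position: [0.5761, -0.0686, 0.2873]
tcp_rot: [[-0.893, 0.45, -0.001], [0.45, 0.893, 0.0], [0.001, 0.0, -1.0]]
force: [-0.2, 0.5, -0.2]
opening: 0.998
```

```bash
python3 -c "
from h import *
plan(.648,-.197,.30,63)"
```

```text
p [ 0.5761 -0.0686  0.2873] yaw 63.3 q6 -81 t 2.20 F [-0.2  0.5 -0.2] op 0.998
shift units [-4.88 -3.29 -0.51] turn deg 0.25 (units 0.04) rows>= 5.0 per row [-0.976 -0.658 -0.102] 0.008 tilt [-0.001  0.    -1.   ]
```

View pics/w1.png

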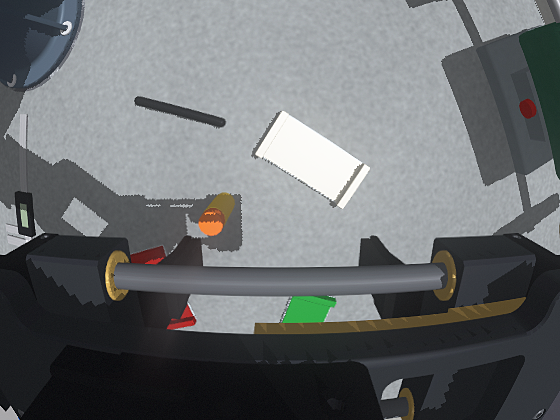

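The wrist view shows the white holder at about (310,160) clear of the gripper. Objects on the tool's +x side are best seen, so I go slightly past the pile.

Call:
arm_command(commands=[{"translation": [-0.9,-0.37,-0.06],"dr": [0,0,0],"jaw": 0},{"translation": [-0.9,-0.37,-0.06],"dr": [0,0,0],"jaw": 0},{"translation": [-0.9,-0.37,-0.06],"dr": [0,0,0],"jaw": 0},{"translation": [-0.9,-0.37,-0.06],"dr": [0,0,0],"jaw": 0},{"translation": [-0.9,-0.37,-0.06],"dr": [0,0,0],"jaw": 0},{"translation": [-0.9,-0.37,-0.06],"dr": [0,0,0],"jaw": 0},{"translation": [-0.9,-0.37,-0.06],"dr": [0,0,0],"jaw": 0},{"translation": [-0.9,-0.37,-0.06],"dr": [0,0,0],"jaw": 0},{"translation": [-0.9,-0.37,-0.06],"dr": [0,0,0],"jaw": 0},{"translation": [0,0,0],"dr": [0,0,0],"jaw": 0},{"translation": [0,0,0],"dr": [0,0,0],"jaw": 0}])

```text
time_s: 3.12
position: [0.7192, -0.2336, 0.2995]
tcp_rot: [[-0.893, 0.451, -0.002], [0.451, 0.893, 0.001], [0.002, 0.0, -1.0]]
force: [-0.7, 0.0, -0.9]
opening: 1.004
```

```bash
cat >> h.py <<'E'
def wcloud(d,s):
    m=camera_model('wrist');K=np.array(m['intrinsics']);M=np.array(m['mount'])
    v,u=np.mgrid[0:420,0:560];a=u-K[0,2];b=v-K[1,2];r=np.hypot(a,b)+1e-9;th=r/K[0,0];t=np.tan(th)
    P=np.stack([a/r*t*d,b/r*t*d,d],-1)@M[:3,:3].T+M[:3,3]
    W=P@np.array(s['tcp_rot']).T+np.array(s['position']);W[(d<=0)|(th>1.4)]=np.nan
    return W
def wlook(tag):
    s=read_state();p,d=capture('wrist');cv2.imwrite(f'pics/{tag}.png',p[:,:,::-1])
    np.savez(f'/tmp/{tag}.npz',p=p,d=d,R=s['tcp_rot'],t=s['position']);return p,d,wcloud(d,s)
def wload(tag):
    z=np.load(f'/tmp/{tag}.npz');return z['p'],z['d'],wcloud(z['d'],dict(tcp_rot=z['R'],position=z['t']))
E
python3 -c "
from h import *
plan(.648,-.197,.30,63)
wlook('w2')"
```

```text
p [ 0.7192 -0.2336  0.2995] yaw 63.2 q6 -90 t 3.12 F [-0.7  0.  -0.9] op 1.004
shift units [ 3.2   0.02 -0.01] turn deg 0.19 (units 0.03) rows>= 4.0 per row [ 0.801  0.006 -0.003] 0.008 tilt [-0.002  0.001 -1.   ]
```

View pics/w2.png

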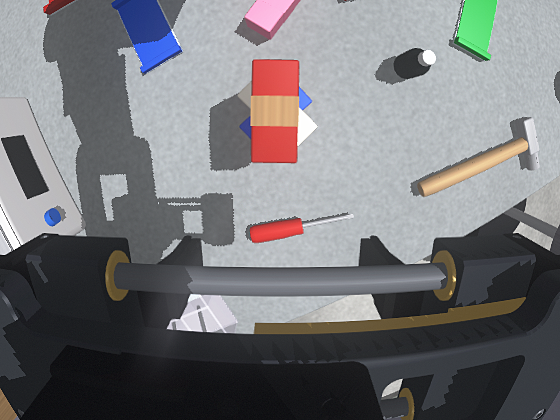

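Red bar appears at (275,111), aligned with the image, with white and blue corners protruding lower down; the bottle is at (413,62).

```bash
cat > m2.py <<'E'
from h import *
p,d,W=wload('w2')
top=(W[...,2]>.168)&(W[...,2]<.19)&(np.hypot(W[...,0]-.648,W[...,1]+.197)<.08)
print('redtop',top.sum(),np.nanmedian(W[top][:,2]),*rect(W[top][:,:2]),W[top].mean(0).round(4))
g=np.abs(W[...,2])<.01;print('bench z',np.nanmedian(W[g][:,2]))
for c,cx in (('blue',(.435,-.307)),('red',(.478,.002)),('green',(.63,.16))):
    mk=colmask(p,c)&(np.hypot(W[...,0]-cx[0],W[...,1]-cx[1])<.09)&(W[...,2]>.002)
    if mk.sum()>20: print(c,mk.sum(),*rect(W[mk][:,:2]))
# bottle cap
mk=(np.hypot(W[...,0]-.66,W[...,1]+.005)<.05)&(W[...,2]>.078);print('bottle top',mk.sum(),W[mk].mean(0))
E
python3 m2.py
```

```text
redtop 4868 0.17715713958699647 [ 644.9 -202. ] [89.8 40.6] -27.8 [ 0.645  -0.2021  0.1772]
bench z 0.0012835752770493647
blue 1837 [ 434.7 -307.1] [131.1  63.5] -1.1
green 913 [632.2 153.4] [118.6  63.7] -43.4
bottle top 193 [ 0.65821328 -0.00536114  0.08523971]
```

Call:
arm_command(commands=[{"translation": [0.8,-0.05,0],"dr": [0,0,0.05],"jaw": 0},{"translation": [0.8,-0.05,0],"dr": [0,0,0.05],"jaw": 0},{"translation": [0.8,-0.05,0],"dr": [0,0,0.05],"jaw": 0},{"translation": [0.8,-0.05,0],"dr": [0,0,0],"jaw": 0},{"translation": [0,0,0.8],"dr": [0,0,0],"jaw": 0},{"translation": [0,0,0.8],"dr": [0,0,0],"jaw": 0},{"translation": [0,0,0.8],"dr": [0,0,0],"jaw": 0},{"translation": [0,0,0.8],"dr": [0,0,0],"jaw": 0},{"translation": [0,0,0.8],"dr": [0,0,0],"jaw": 0},{"translation": [0,0,0.8],"dr": [0,0,0],"jaw": 0},{"translation": [0,0,0.6],"dr": [0,0,0],"jaw": 0},{"translation": [0,0,0.3],"dr": [0,0,0],"jaw": 0}])

```text
time_s: 4.17
position: [0.6436, -0.1987, 0.1564]
tcp_rot: [[-0.886, 0.463, -0.004], [0.463, 0.886, 0.003], [0.005, 0.0, -1.0]]
force: [0.6, 0.6, -0.2]
opening: 0.998
```

```bash
python3 -c "
from h import *
plan(.645,-.202,.146,62.2)"
```

```text
p [ 0.6436 -0.1987  0.1564] yaw 62.4 q6 -89 t 4.17 F [ 0.6  0.6 -0.2] op 0.998
shift units [-0.11 -0.09  0.41] turn deg 0.23 (units 0.04) rows>= 1.0 per row [-0.114 -0.092  0.415] 0.038 tilt [-0.004  0.003 -1.   ]
```

Call:
arm_command(commands=[{"translation": [-0.1,-0.1,0.3],"dr": [0,0,0],"jaw": 0},{"translation": [0,0,0],"dr": [0,0,0],"jaw": 0},{"translation": [0,0,0],"dr": [0,0,0],"jaw": 0}])

```text
time_s: 4.42
position: [0.647, -0.2043, 0.1516]
tcp_rot: [[-0.886, 0.464, 0.001], [0.464, 0.886, -0.0], [-0.001, 0.0, -1.0]]
force: [0.1, -0.3, -0.4]
opening: 1.002
```

```bash
python3 -c "
from h import *
plan(.645,-.202,.146,62.2)"
```

```text
p [ 0.647  -0.2043  0.1516] yaw 62.4 q6 -89 t 4.42 F [ 0.1 -0.3 -0.4] op 1.002
shift units [0.11 0.04 0.22] turn deg 0.17 (units 0.03) rows>= 1.0 per row [0.113 0.043 0.224] 0.028 tilt [ 0.001 -0.    -1.   ]
```

Call:
arm_command(commands=[{"translation": [0.1,0.05,0.2],"dr": [0,0,0],"jaw": 0},{"translation": [0,0,0],"dr": [0,0,0],"jaw": 0},{"translation": [0,0,0],"dr": [0,0,0],"jaw": 1},{"translation": [0,0,0],"dr": [0,0,0],"jaw": 1},{"translation": [0,0,0],"dr": [0,0,0],"jaw": 1},{"translation": [0,0,0],"dr": [0,0,0],"jaw": 1},{"translation": [0,0,0],"dr": [0,0,0],"jaw": 1},{"translation": [0,0,0],"dr": [0,0,0],"jaw": 1},{"translation": [0,0,0],"dr": [0,0,0],"jaw": 1},{"translation": [0,0,0],"dr": [0,0,0],"jaw": 1}])

```text
time_s: 5.25
position: [0.6451, -0.202, 0.146]
tcp_rot: [[-0.886, 0.464, -0.0], [0.464, 0.886, -0.0], [0.0, -0.0, -1.0]]
force: [0.6, 0.3, 0.4]
opening: 0.479
```

Call:
arm_command(commands=[{"translation": [0,0,0],"dr": [0,0,0],"jaw": 1},{"translation": [0,0,0],"dr": [0,0,0],"jaw": 1},{"translation": [0,0,0],"dr": [0,0,0],"jaw": 1}])

```text
time_s: 5.5
position: [0.6452, -0.2019, 0.146]
tcp_rot: [[-0.886, 0.464, 0.0], [0.464, 0.886, 0.0], [-0.0, 0.0, -1.0]]
force: [-0.3, 0.8, -0.2]
opening: 0.453
```

Call:
arm_command(commands=[{"translation": [0,0,0],"dr": [0,0,0],"jaw": 1},{"translation": [0,0,-0.1],"dr": [0,0,0],"jaw": 1},{"translation": [0,0,-0.2],"dr": [0,0,0],"jaw": 1},{"translation": [0,0,-0.4],"dr": [0,0,0],"jaw": 1},{"translation": [0,0,-0.6],"dr": [0,0,0],"jaw": 1},{"translation": [0,0,-0.6],"dr": [0,0,0],"jaw": 1},{"translation": [0,0,-0.6],"dr": [0,0,0],"jaw": 1}])

```text
time_s: 6.08
position: [0.645, -0.2019, 0.2096]
tcp_rot: [[-0.886, 0.464, -0.0], [0.464, 0.886, 0.0], [0.0, -0.0, -1.0]]
force: [-0.9, -0.4, -3.6]
opening: 0.454
```

```bash
python3 -c "
from h import *
p,d=capture('side');cv2.imwrite('pics/s1.png',p[:,:,::-1])
print('red holder above'); plan(.478,.001,.25,80)"
```

```text
red holder above
p [ 0.6469 -0.2028  0.2135] yaw 62.4 q6 -89 t 6.13 F [ 1.  -1.1 -0.9] op 0.454
shift units [ 9.76  4.09 -1.52] turn deg -17.63 (units -2.94) rows>= 10.0 per row [ 0.976  0.409 -0.152] -0.294 tilt [ 0.006 -0.003 -1.   ]
```

View pics/s1.png

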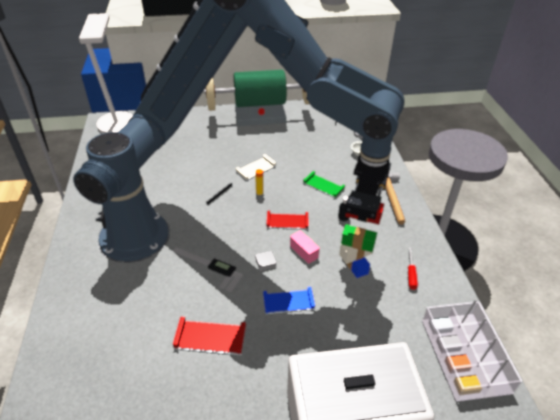

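Red is held level in the jaws and the rest of the pile stands. On the way I stop short of the small red holder for a wrist look.

Call:
arm_command(commands=[{"translation": [0,0,-0.5],"dr": [0,0,0],"jaw": 1},{"translation": [0.3,0.3,-0.5],"dr": [0,0,-0.3],"jaw": 1},{"translation": [0.6,0.5,0],"dr": [0,0,-0.4],"jaw": 1},{"translation": [0.7,0.6,0],"dr": [0,0,-0.4],"jaw": 1},{"translation": [0.7,0.6,0],"dr": [0,0,-0.4],"jaw": 1},{"translation": [0.7,0.6,0],"dr": [0,0,-0.4],"jaw": 1},{"translation": [0.7,0.6,0],"dr": [0,0,-0.4],"jaw": 1},{"translation": [0.7,0.5,0],"dr": [0,0,-0.4],"jaw": 1},{"translation": [0.7,0.4,0],"dr": [0,0,-0.2],"jaw": 1},{"translation": [0.5,0.3,0],"dr": [0,0,0],"jaw": 1},{"translation": [0.2,0.2,0],"dr": [0,0,0],"jaw": 1},{"translation": [0,0,0],"dr": [0,0,0],"jaw": 1}])

```text
time_s: 7.13
position: [0.543, -0.0471, 0.234]
tcp_rot: [[-0.984, 0.175, -0.001], [0.175, 0.984, 0.001], [0.001, 0.001, -1.0]]
force: [0.0, 0.0, -3.2]
opening: 0.455
```

```bash
cat > m3.py <<'E'
from h import *
import sys
tag=sys.argv[1]; c=sys.argv[2]; cx=eval(sys.argv[3])
p,d,W=wlook(tag)
mk=colmask(p,c)&(np.hypot(W[...,0]-cx[0],W[...,1]-cx[1])<.085)&(W[...,2]>.002)&(W[...,2]<.03)
print(c,mk.sum(),*rect(W[mk][:,:2]) if mk.sum()>20 else '')
plan(cx[0],cx[1],.2,None)
E
python3 m3.py w3 red "(.478,.001)"
```

```text
red 30 [518.8 -18.9] [88.2 41.9] 35.5
p [ 0.5444 -0.0484  0.2341] yaw 79.9 q6 -97 t 7.18 F [ 0.5 -0.2 -3.1] op 0.462
shift units [2.96 1.48 1.36] turn deg 0 (units 0.00) rows>= 3.0 per row [0.987 0.492 0.454] 0.0 tilt [ 0.001 -0.    -1.   ]
```

View pics/w3.png

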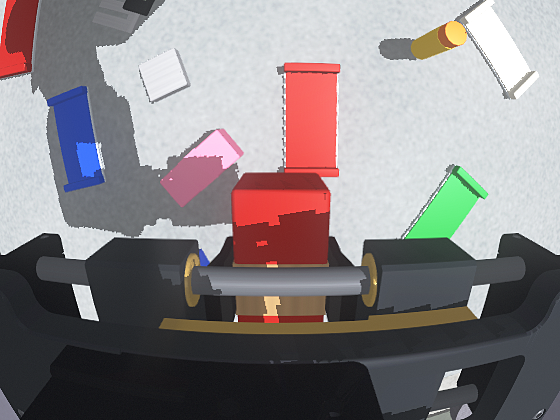

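```bash
cat > m4.py <<'E'
from h import *
import sys
p,d,W=wload(sys.argv[1])
h=cv2.cvtColor(p,cv2.COLOR_RGB2HSV).astype(int);H,S,V=h[...,0],h[...,1],h[...,2]
ms={'red':(((H<8)|(H>170))&(S>120)),'green':(H>50)&(H<75)&(S>100),'blue':(H>105)&(H<130)&(S>120),'white':(S<60)&(V>225)}
C={'blue':(.435,-.307),'red':(.478,.001),'green':(.631,.160),'white':(.406,.285)}
for c in C:
    mk=ms[c]&(np.hypot(W[...,0]-C[c][0],W[...,1]-C[c][1])<.08)&(W[...,2]>.003)&(W[...,2]<.03)
    if mk.sum()>100: print(c,mk.sum(),*rect(W[mk][:,:2]))
E
python3 m4.py w3;echo; python3 m4.py w2
```

```text
blue 3465 [ 433.7 -307. ] [132.1  64.5] -1.0
red 5583 [477.    0.7] [131.3  63. ] -9.8
green 2792 [623.  165.2] [118.9  63.9] -43.1
white 2837 [414.6 264.3] [139.3 108. ] 31.3

blue 2799 [ 434.9 -307.1] [132.  64.] -0.8
green 1778 [632.2 153.7] [118.6  63.7] -43.6
```

Call:
arm_command(commands=[{"translation": [0.5,0.25,0.5],"dr": [0,0,-0.03],"jaw": 1},{"translation": [0.7,0.35,0.8],"dr": [0,0,0],"jaw": 1},{"translation": [0.7,0.35,0.8],"dr": [0,0,0],"jaw": 1},{"translation": [0.6,0.3,0.8],"dr": [0,0,0],"jaw": 1},{"translation": [0.4,0.2,0.8],"dr": [0,0,0],"jaw": 1},{"translation": [0.1,0,0.8],"dr": [0,0,0],"jaw": 1},{"translation": [0,0,0.8],"dr": [0,0,0],"jaw": 1},{"translation": [0,0,0.5],"dr": [0,0,0],"jaw": 1},{"translation": [0,0,0.5],"dr": [0,0,0],"jaw": 1},{"translation": [0,0,0.3],"dr": [0,0,0],"jaw": 1},{"translation": [0,0,0],"dr": [0,0,0],"jaw": 1},{"translation": [0,0,0],"dr": [0,0,0],"jaw": 1}])

```text
time_s: 8.18
position: [0.4778, -0.0007, 0.0684]
tcp_rot: [[-0.985, 0.175, 0.001], [0.175, 0.985, -0.0], [-0.001, -0.0, -1.0]]
force: [-0.2, 0.0, -2.9]
opening: 0.454
```

```bash
python3 -c "
from h import *
plan(.477,.0007,.021,80.2)"
```

```text
p [ 0.4778 -0.0007  0.0684] yaw 79.9 q6 -93 t 8.18 F [-0.2  0.  -2.9] op 0.454
shift units [0.04 0.05 1.9 ] turn deg -0.27 (units -0.05) rows>= 2.0 per row [0.022 0.024 0.948] -0.023 tilt [ 0.001 -0.    -1.   ]
```

Call:
arm_command(commands=[{"translation": [0.04,0.05,0.4],"dr": [0,0,-0.04],"jaw": 1},{"translation": [0,0,0.5],"dr": [0,0,0],"jaw": 1},{"translation": [0,0,0.4],"dr": [0,0,0],"jaw": 1},{"translation": [0,0,0.3],"dr": [0,0,0],"jaw": 1},{"translation": [0,0,0.15],"dr": [0,0,0],"jaw": 1},{"translation": [0,0,0.1],"dr": [0,0,0],"jaw": 1},{"translation": [0,0,0],"dr": [0,0,0],"jaw": 1},{"translation": [0,0,0],"dr": [0,0,0],"jaw": 1}])

```text
time_s: 8.85
position: [0.4763, 0.0012, 0.0225]
tcp_rot: [[-0.985, 0.17, 0.0], [0.17, 0.985, -0.0], [-0.0, -0.0, -1.0]]
force: [-0.1, 0.7, -2.5]
opening: 0.458
```

Call:
arm_command(commands=[{"translation": [0,0,0.06],"dr": [0,0,0],"jaw": 1},{"translation": [0,0,0],"dr": [0,0,0],"jaw": 1},{"translation": [0,0,0],"dr": [0,0,0],"jaw": 1}])

```text
time_s: 9.1
position: [0.4762, 0.0012, 0.021]
tcp_rot: [[-0.985, 0.17, 0.0], [0.17, 0.985, -0.0], [-0.0, -0.0, -1.0]]
force: [0.3, 0.1, -2.2]
opening: 0.452
```

Call:
arm_command(commands=[{"translation": [0,0,0.04],"dr": [0,0,0],"jaw": 1},{"translation": [0,0,0],"dr": [0,0,0],"jaw": 1},{"translation": [0,0,0],"dr": [0,0,0],"jaw": 0},{"translation": [0,0,0],"dr": [0,0,0],"jaw": 0},{"translation": [0,0,0],"dr": [0,0,0],"jaw": 0},{"translation": [0,0,0],"dr": [0,0,0],"jaw": 0},{"translation": [0,0,0],"dr": [0,0,0],"jaw": 0},{"translation": [0,0,0],"dr": [0,0,0],"jaw": 0}])

```text
time_s: 9.77
position: [0.4761, 0.0013, 0.0198]
tcp_rot: [[-0.985, 0.17, 0.0], [0.17, 0.985, -0.0], [-0.0, -0.0, -1.0]]
force: [0.3, 0.3, -0.6]
opening: 0.82
```

Call:
arm_command(commands=[{"translation": [0,0,-0.2],"dr": [0,0,0],"jaw": 0},{"translation": [0,0,-0.6],"dr": [0,0,0],"jaw": 0},{"translation": [0,0,-0.9],"dr": [0,0,0],"jaw": 0},{"translation": [0,0,-1],"dr": [0,0,0],"jaw": 0},{"translation": [0,0,-1],"dr": [0,0,0],"jaw": 0},{"translation": [0,0,-1],"dr": [0,0,0],"jaw": 0},{"translation": [0,0,-1],"dr": [0,0,0],"jaw": 0},{"translation": [0,0,-1],"dr": [0,0,0.6],"jaw": 0},{"translation": [0,0,-1],"dr": [0,0,0.8],"jaw": 0},{"translation": [0,0,-0.5],"dr": [0,0,0.8],"jaw": 0},{"translation": [0,0,0],"dr": [0,0,0.7],"jaw": 0}])

```text
time_s: 10.68
position: [0.4778, 0.001, 0.2284]
tcp_rot: [[-0.888, 0.461, 0.007], [0.461, 0.888, -0.002], [-0.007, 0.002, -1.0]]
force: [-0.6, -0.6, -0.2]
opening: 0.996
```

```bash
python3 -c "
from h import *
plan(.72,-.242,.255,62.2)"
```

```text
p [0.4778 0.001  0.2284] yaw 62.6 q6 -76 t 10.68 F [-0.6 -0.6 -0.2] op 0.996
shift units [-13.08  -4.16  -0.98] turn deg 0.37 (units 0.06) rows>= 14.0 per row [-0.935 -0.297 -0.07 ] 0.004 tilt [ 0.007 -0.002 -1.   ]
```

Call:
arm_command(commands=[{"translation": [-1,-0.35,0],"dr": [0,0,0],"jaw": 0},{"translation": [-1,-0.35,0],"dr": [0,0,0],"jaw": 0},{"translation": [-1,-0.35,0],"dr": [0,0,0],"jaw": 0},{"translation": [-1,-0.35,0],"dr": [0,0,0],"jaw": 0},{"translation": [-1,-0.35,0],"dr": [0,0,0],"jaw": 0},{"translation": [-1,-0.35,0],"dr": [0,0,0],"jaw": 0},{"translation": [-1,-0.35,0],"dr": [0,0,0],"jaw": 0},{"translation": [-1,-0.35,0],"dr": [0,0,0],"jaw": 0},{"translation": [-1,-0.35,0],"dr": [0,0,0],"jaw": 0},{"translation": [-1,-0.35,0],"dr": [0,0,0],"jaw": 0},{"translation": [-1,-0.35,0],"dr": [0,0,0],"jaw": 0},{"translation": [-1,-0.35,0],"dr": [0,0,0],"jaw": 0}])

```text
time_s: 11.68
position: [0.695, -0.23, 0.2248]
tcp_rot: [[-0.889, 0.457, -0.001], [0.457, 0.889, 0.0], [0.001, 0.0, -1.0]]
force: [0.2, -0.1, 0.3]
opening: 0.996
```

Call:
arm_command(commands=[{"translation": [-0.6,0,0],"dr": [0,0,0],"jaw": 0},{"translation": [-0.3,0,0],"dr": [0,0,0],"jaw": 0},{"translation": [0,0,0],"dr": [0,0,0],"jaw": 0},{"translation": [0,0,0],"dr": [0,0,0],"jaw": 0}])

```text
time_s: 12.02
position: [0.714, -0.2388, 0.2244]
tcp_rot: [[-0.889, 0.457, -0.002], [0.457, 0.889, 0.001], [0.002, 0.0, -1.0]]
force: [-0.0, 0.1, 0.2]
opening: 1.001
```

```bash
cat > mp.py <<'E'
from h import *
import sys
p,d,W=wlook(sys.argv[1]); zt=float(sys.argv[2]); plan(.648,-.2,.25)
top=(np.abs(W[...,2]-zt)<.009)&(np.hypot(W[...,0]-.648,W[...,1]+.2)<.1)
k,L,st,ce=cv2.connectedComponentsWithStats(top.astype(np.uint8))
for i in range(1,k):
    if st[i,4]>300: Q=W[L==i];print(st[i,4],ce[i].round(),np.median(Q[:,2]).round(4),*rect(Q[:,:2]),Q.mean(0).round(4))
E
python3 mp.py w4 .132; python3 m4.py w4
```

```text
p [ 0.7138 -0.2385  0.2245] yaw 62.8 q6 -90 t 12.07 F [-0.6  0.3 -0.2] op 0.999
shift units [ 3.05  0.17 -1.01] turn deg 0 (units 0.00) rows>= 4.0 per row [ 0.762  0.042 -0.253] 0.0 tilt [-0.002  0.001 -1.   ]
6146 [283. 109.] 0.1333 [ 643.4 -200.1] [89.4 41.4] -27.5 [ 0.6434 -0.2002  0.1332]
blue 2872 [ 444.1 -307.4] [113.1  63.5] -0.7
green 1637 [640.2 145.7] [96.7 64.4] -43.8
```

View pics/w4.png

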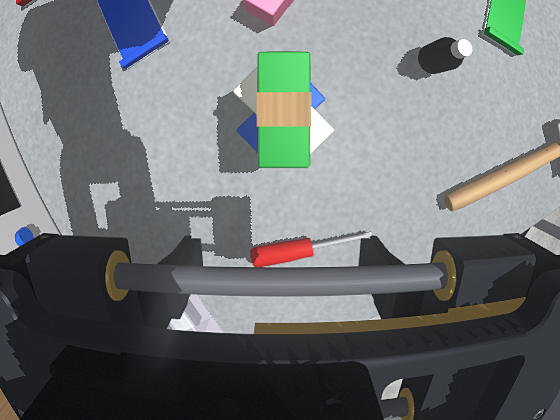

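Green bar on top at (283,109), bar centre (643.5,-200), -27.5°, top z 0.133 (expected 0.132), size right.

Call:
arm_command(commands=[{"translation": [0.7,0.04,0],"dr": [0,0,0.05],"jaw": 0},{"translation": [0.9,0.04,0],"dr": [0,0,0],"jaw": 0},{"translation": [0.9,0,0],"dr": [0,0,0],"jaw": 0},{"translation": [0.5,0,0.2],"dr": [0,0,0],"jaw": 0},{"translation": [0.2,0,0.6],"dr": [0,0,0],"jaw": 0},{"translation": [0,0,0.8],"dr": [0,0,0],"jaw": 0},{"translation": [0,0,0.8],"dr": [0,0,0],"jaw": 0},{"translation": [0,0,0.8],"dr": [0,0,0],"jaw": 0},{"translation": [0,0,0.7],"dr": [0,0,0],"jaw": 0},{"translation": [0,0,0.5],"dr": [0,0,0],"jaw": 0},{"translation": [0,0,0],"dr": [0,0,0],"jaw": 0},{"translation": [0,0,0],"dr": [0,0,0],"jaw": 0}])

```text
time_s: 13.07
position: [0.6441, -0.2003, 0.1147]
tcp_rot: [[-0.887, 0.462, -0.001], [0.462, 0.887, 0.001], [0.001, -0.0, -1.0]]
force: [-0.4, 0.3, 0.5]
opening: 1.0
```

```bash
python3 -c "
from h import *
plan(.6435,-.200,.102,62.5)"
```

```text
p [ 0.6441 -0.2003  0.1147] yaw 62.5 q6 -89 t 13.07 F [-0.4  0.3  0.5] op 1.000
shift units [ 0.03 -0.    0.51] turn deg 0.01 (units 0.00) rows>= 1.0 per row [ 0.026 -0.002  0.507] 0.002 tilt [-0.001  0.001 -1.   ]
```

Call:
arm_command(commands=[{"translation": [0.02,0,0.3],"dr": [0,0,0],"jaw": 0},{"translation": [0,0,0.2],"dr": [0,0,0],"jaw": 0},{"translation": [0,0,0],"dr": [0,0,0],"jaw": 1},{"translation": [0,0,0],"dr": [0,0,0],"jaw": 1},{"translation": [0,0,0],"dr": [0,0,0],"jaw": 1},{"translation": [0,0,0],"dr": [0,0,0],"jaw": 1},{"translation": [0,0,0],"dr": [0,0,0],"jaw": 1},{"translation": [0,0,0],"dr": [0,0,0],"jaw": 1},{"translation": [0,0,0],"dr": [0,0,0],"jaw": 1},{"translation": [0,0,0],"dr": [0,0,0],"jaw": 1},{"translation": [0,0,0],"dr": [0,0,0],"jaw": 1},{"translation": [0,0,0],"dr": [0,0,0],"jaw": 1}])

```text
time_s: 14.07
position: [0.6444, -0.2006, 0.1023]
tcp_rot: [[-0.887, 0.462, 0.0], [0.462, 0.887, 0.0], [-0.0, 0.0, -1.0]]
force: [0.2, 0.0, 0.3]
opening: 0.457
```

Call:
arm_command(commands=[{"translation": [0,0,0],"dr": [0,0,0],"jaw": 1},{"translation": [0,0,0],"dr": [0,0,0],"jaw": 1},{"translation": [0,0,0],"dr": [0,0,0],"jaw": 1}])

```text
time_s: 14.32
position: [0.6444, -0.2006, 0.1024]
tcp_rot: [[-0.887, 0.462, 0.0], [0.462, 0.887, 0.0], [-0.0, 0.0, -1.0]]
force: [-0.3, 0.6, 0.7]
opening: 0.456
```

Call:
arm_command(commands=[{"translation": [0,0,-0.1],"dr": [0,0,0],"jaw": 1},{"translation": [0,0,-0.2],"dr": [0,0,0],"jaw": 1},{"translation": [0,0,-0.4],"dr": [0,0,0],"jaw": 1},{"translation": [0,0,-0.6],"dr": [0,0,0],"jaw": 1},{"translation": [0,0,-0.8],"dr": [0,0,0],"jaw": 1},{"translation": [0,0.2,-0.8],"dr": [0,0,0],"jaw": 1},{"translation": [0.1,0.4,-0.8],"dr": [0,0,0],"jaw": 1},{"translation": [0.2,0.7,-0.6],"dr": [0,0,0],"jaw": 1},{"translation": [0.3,0.9,-0.2],"dr": [0,0,0],"jaw": 1},{"translation": [0.3,1,0],"dr": [0,0,0],"jaw": 1},{"translation": [0.3,1,0],"dr": [0,0,0],"jaw": 1},{"translation": [0.3,1,0],"dr": [0,0,0],"jaw": 1}])

```text
time_s: 15.32
position: [0.671, -0.0672, 0.2158]
tcp_rot: [[-0.887, 0.462, 0.0], [0.462, 0.887, -0.0], [-0.001, 0.0, -1.0]]
force: [0.6, -0.2, -2.7]
opening: 0.456
```

Call:
arm_command(commands=[{"translation": [0.3,1,0],"dr": [0,0,0],"jaw": 1},{"translation": [0.3,1,0],"dr": [0,0,0],"jaw": 1},{"translation": [0.3,1,0],"dr": [0,0,0.4],"jaw": 1},{"translation": [0.3,1,0],"dr": [0,0,0.4],"jaw": 1},{"translation": [0.3,0.9,0],"dr": [0,0,0.5],"jaw": 1},{"translation": [0.2,0.7,0],"dr": [0,0,0.5],"jaw": 1},{"translation": [0.1,0.4,0],"dr": [0,0,0.5],"jaw": 1},{"translation": [0,0.2,0],"dr": [0,0,0.4],"jaw": 1},{"translation": [0,0,0],"dr": [0,0,0],"jaw": 1},{"translation": [0,0,0],"dr": [0,0,0],"jaw": 1}])

```text
time_s: 16.15
position: [0.7108, 0.0876, 0.215]
tcp_rot: [[-0.724, 0.69, -0.0], [0.69, 0.724, -0.0], [-0.0, -0.001, -1.0]]
force: [0.2, -0.8, -3.2]
opening: 0.459
```

```bash
python3 m3.py w5 green "(.631,.160)"; python3 m4.py w5
```

```text
green 3784 [627.8 160.4] [131.2  62.4] -44.1
p [0.7107 0.0872 0.215 ] yaw 46.3 q6 -48 t 16.20 F [-0.8  0.1 -2.4] op 0.460
shift units [ 4.32 -0.09  0.6 ] turn deg 0 (units 0.00) rows>= 5.0 per row [ 0.863 -0.019  0.12 ] 0.0 tilt [-0.001 -0.    -1.   ]
blue 301 [ 467.9 -301.4] [51.  50.5] -87.7
red 2005 [478.1   1.5] [131.8  63.9] -9.9
green 6464 [627.9 160.3] [132.   62.6] -44.1
```

View pics/w5.png

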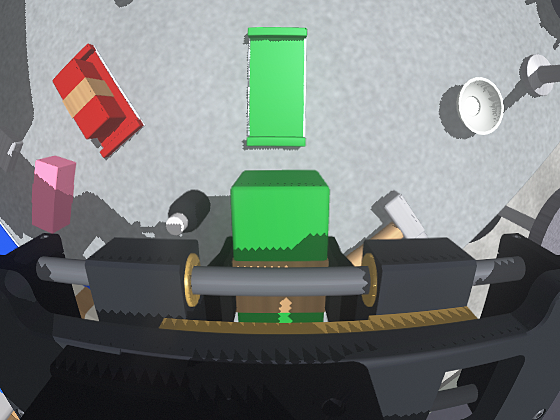

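Green holder is at (277,88) in view, measured (627.9,160.3), -44.1°. Red sits squarely between its stops at (97,103).

Call:
arm_command(commands=[{"translation": [0.5,-0.05,0],"dr": [0,0,0.07],"jaw": 1},{"translation": [0.8,-0.06,0.2],"dr": [0,0,0],"jaw": 1},{"translation": [0.9,-0.06,0.4],"dr": [0,0,0],"jaw": 1},{"translation": [0.9,0,0.6],"dr": [0,0,0],"jaw": 1},{"translation": [0.7,0,0.7],"dr": [0,0,0],"jaw": 1},{"translation": [0.4,0,0.8],"dr": [0,0,0],"jaw": 1},{"translation": [0.2,0,0.8],"dr": [0,0,0],"jaw": 1},{"translation": [0,0,0.8],"dr": [0,0,0],"jaw": 1},{"translation": [0,0,0.8],"dr": [0,0,0],"jaw": 1},{"translation": [0,0,0.6],"dr": [0,0,0],"jaw": 1},{"translation": [0,0,0],"dr": [0,0,0],"jaw": 1},{"translation": [0,0,0],"dr": [0,0,0],"jaw": 1}])

```text
time_s: 17.2
position: [0.6285, 0.1602, 0.0718]
tcp_rot: [[-0.717, 0.697, -0.002], [0.697, 0.717, -0.0], [0.001, -0.002, -1.0]]
force: [-0.3, 0.2, -2.2]
opening: 0.453
```

```bash
python3 -c "
from h import *
plan(.628,.1603,.021,45.9)"
```

```text
p [0.6285 0.1602 0.0718] yaw 45.8 q6 -41 t 17.20 F [-0.3  0.2 -2.2] op 0.453
shift units [ 0.01 -0.01  2.03] turn deg -0.06 (units -0.01) rows>= 3.0 per row [ 0.005 -0.003  0.678] -0.004 tilt [-0.002 -0.    -1.   ]
```

Call:
arm_command(commands=[{"translation": [0,0,0.5],"dr": [0,0,0],"jaw": 1},{"translation": [0,0,0.6],"dr": [0,0,0],"jaw": 1},{"translation": [0,0,0.4],"dr": [0,0,0],"jaw": 1},{"translation": [0,0,0.3],"dr": [0,0,0],"jaw": 1},{"translation": [0,0,0.1],"dr": [0,0,0],"jaw": 1},{"translation": [0,0,0.06],"dr": [0,0,0],"jaw": 1},{"translation": [0,0,0],"dr": [0,0,0],"jaw": 1},{"translation": [0,0,0],"dr": [0,0,0],"jaw": 1}])

```text
time_s: 17.87
position: [0.6296, 0.1611, 0.0238]
tcp_rot: [[-0.718, 0.696, 0.001], [0.696, 0.718, 0.0], [-0.001, 0.001, -1.0]]
force: [-0.1, -0.7, -2.9]
opening: 0.454
```

Call:
arm_command(commands=[{"translation": [0.05,0,0.1],"dr": [0,0,0],"jaw": 1},{"translation": [0,0,0.05],"dr": [0,0,0],"jaw": 1},{"translation": [0,0,0],"dr": [0,0,0],"jaw": 1},{"translation": [0,0,0],"dr": [0,0,0],"jaw": 1}])

```text
time_s: 18.2
position: [0.6285, 0.1622, 0.0204]
tcp_rot: [[-0.718, 0.696, 0.001], [0.696, 0.718, 0.0], [-0.0, 0.001, -1.0]]
force: [-1.3, 0.6, 3.1]
opening: 0.453
```

Call:
arm_command(commands=[{"translation": [0,0,0],"dr": [0,0,0],"jaw": 0},{"translation": [0,0,0],"dr": [0,0,0],"jaw": 0},{"translation": [0,0,0],"dr": [0,0,0],"jaw": 0},{"translation": [0,0,0],"dr": [0,0,0],"jaw": 0},{"translation": [0,0,0],"dr": [0,0,0],"jaw": 0},{"translation": [0,0,0],"dr": [0,0,0],"jaw": 0},{"translation": [0,0,-0.2],"dr": [0,0,0],"jaw": 0},{"translation": [0,0,-0.6],"dr": [0,0,0],"jaw": 0},{"translation": [0,0,-0.9],"dr": [0,0,0],"jaw": 0},{"translation": [0,0,-1],"dr": [0,0,0],"jaw": 0},{"translation": [0,0,-1],"dr": [0,0,0],"jaw": 0},{"translation": [0,0,-1],"dr": [0,0,0],"jaw": 0}])

```text
time_s: 19.2
position: [0.6279, 0.1618, 0.1384]
tcp_rot: [[-0.718, 0.696, -0.0], [0.696, 0.718, -0.0], [0.0, -0.0, -1.0]]
force: [0.2, -0.1, -0.2]
opening: 0.997
```

```bash
python3 -c "
from h import *
plan(.725,-.24,.2,62.2)"
```

```text
p [0.6279 0.1618 0.1384] yaw 45.9 q6 -41 t 19.20 F [ 0.2 -0.1 -0.2] op 0.997
shift units [-13.98  -8.83  -2.46] turn deg -16.34 (units -2.72) rows>= 14.0 per row [-0.999 -0.631 -0.176] -0.195 tilt [-0. -0. -1.]
```

Call:
arm_command(commands=[{"translation": [-1,-0.57,-0.5],"dr": [0,0,0],"jaw": 0},{"translation": [-1,-0.57,-0.5],"dr": [0,0,0],"jaw": 0},{"translation": [-1,-0.57,-0.5],"dr": [0,0,0],"jaw": 0},{"translation": [-1,-0.57,-0.5],"dr": [0,0,0],"jaw": 0},{"translation": [-1,-0.57,0],"dr": [0,0,0],"jaw": 0},{"translation": [-1,-0.57,0],"dr": [0,0,0],"jaw": 0},{"translation": [-1,-0.57,0],"dr": [0,0,0],"jaw": 0},{"translation": [-1,-0.57,0],"dr": [0,0,0],"jaw": 0},{"translation": [-1,-0.57,0],"dr": [0,0,0],"jaw": 0},{"translation": [-1,-0.57,0],"dr": [0,0,0],"jaw": 0},{"translation": [-1,-0.57,0],"dr": [0,0,0],"jaw": 0},{"translation": [-1,-0.57,0],"dr": [0,0,0],"jaw": 0}])

```text
time_s: 20.2
position: [0.7244, -0.171, 0.1873]
tcp_rot: [[-0.718, 0.696, -0.0], [0.696, 0.718, 0.0], [0.0, -0.0, -1.0]]
force: [0.2, 0.6, 0.3]
opening: 1.0
```

Call:
arm_command(commands=[{"translation": [0,0,0],"dr": [0,0,-0.8],"jaw": 0},{"translation": [0,0,0],"dr": [0,0,-1],"jaw": 0},{"translation": [0,0,0],"dr": [0,0,-1],"jaw": 0},{"translation": [0,0,0],"dr": [0,0,-1],"jaw": 0},{"translation": [0,0,0],"dr": [0,0,-1],"jaw": 0},{"translation": [0,0,0],"dr": [0,0,-1],"jaw": 0},{"translation": [0,0,0],"dr": [0,0,-1],"jaw": 0},{"translation": [0,0,0],"dr": [0,0,-1],"jaw": 0},{"translation": [0,0,0],"dr": [0,0,-1],"jaw": 0},{"translation": [0,0,0],"dr": [0,0,-1],"jaw": 0},{"translation": [0,0,0],"dr": [0,0,-0.5],"jaw": 0},{"translation": [0,0,0],"dr": [0,0,0],"jaw": 0}])

```text
time_s: 21.2
position: [0.7242, -0.1697, 0.1873]
tcp_rot: [[-0.953, -0.304, -0.0], [-0.304, 0.953, 0.0], [0.0, 0.0, -1.0]]
force: [0.0, 0.1, -0.4]
opening: 0.999
```

```bash
python3 mp.py w6 .089
```

```text
p [ 0.7242 -0.1696  0.1872] yaw 107.6 q6 -129 t 21.25 F [-0.6 -0.4  1.2] op 1.000
shift units [ 3.27 -0.24 -2.51] turn deg 0 (units 0.00) rows>= 4.0 per row [ 0.818 -0.059 -0.628] 0.0 tilt [-0.  0. -1.]
5854 [276. 102.] 0.0892 [ 642.6 -199.5] [90. 41.] 18.1 [ 0.6429 -0.1992  0.0892]
```

View pics/w6.png

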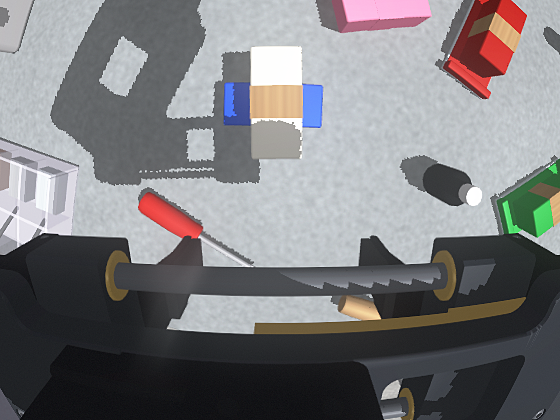

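White on top at (276,102): centre (642.6,-199.5), 18.1°, top z 0.089 (expected 0.088). Blue lies crosswise below it.

Call:
arm_command(commands=[{"translation": [0.7,-0.05,0],"dr": [0,0,-0.08],"jaw": 0},{"translation": [0.9,-0.05,0],"dr": [0,0,0],"jaw": 0},{"translation": [0.9,-0.05,0],"dr": [0,0,0],"jaw": 0},{"translation": [0.6,0,0.2],"dr": [0,0,0],"jaw": 0},{"translation": [0.35,0,0.6],"dr": [0,0,0],"jaw": 0},{"translation": [0,0,0.8],"dr": [0,0,0],"jaw": 0},{"translation": [0,0,0.8],"dr": [0,0,0],"jaw": 0},{"translation": [0,0,0.8],"dr": [0,0,0],"jaw": 0},{"translation": [0,0,0.7],"dr": [0,0,0],"jaw": 0},{"translation": [0,0,0.5],"dr": [0,0,0],"jaw": 0},{"translation": [0,0,0.2],"dr": [0,0,0],"jaw": 0},{"translation": [0,0,0],"dr": [0,0,0],"jaw": 0}])

```text
time_s: 22.25
position: [0.6428, -0.1996, 0.0708]
tcp_rot: [[-0.95, -0.311, -0.002], [-0.311, 0.95, 0.001], [0.002, 0.002, -1.0]]
force: [0.0, 0.3, 0.1]
opening: 0.999
```

```bash
python3 -c "
from h import *
plan(.6426,-.1995,.059,108.1)"
```

```text
p [ 0.6428 -0.1996  0.0708] yaw 108.1 q6 -135 t 22.25 F [0.  0.3 0.1] op 0.999
shift units [0.01 0.01 0.47] turn deg 0.01 (units 0.00) rows>= 1.0 per row [0.006 0.007 0.47 ] 0.001 tilt [-0.002  0.001 -1.   ]
```

Call:
arm_command(commands=[{"translation": [0,0,0.25],"dr": [0,0,0],"jaw": 0},{"translation": [0,0,0.18],"dr": [0,0,0],"jaw": 0},{"translation": [0,0,0],"dr": [0,0,0],"jaw": 1},{"translation": [0,0,0],"dr": [0,0,0],"jaw": 1},{"translation": [0,0,0],"dr": [0,0,0],"jaw": 1},{"translation": [0,0,0],"dr": [0,0,0],"jaw": 1},{"translation": [0,0,0],"dr": [0,0,0],"jaw": 1},{"translation": [0,0,0],"dr": [0,0,0],"jaw": 1},{"translation": [0,0,0],"dr": [0,0,0],"jaw": 1},{"translation": [0,0,0],"dr": [0,0,0],"jaw": 1},{"translation": [0,0,0],"dr": [0,0,0],"jaw": 1},{"translation": [0,0,0],"dr": [0,0,0],"jaw": 1}])

```text
time_s: 23.25
position: [0.6434, -0.1997, 0.0613]
tcp_rot: [[-0.95, -0.311, -0.0], [-0.311, 0.95, 0.0], [0.0, 0.001, -1.0]]
force: [-0.5, 0.6, 1.7]
opening: 0.456
```

Call:
arm_command(commands=[{"translation": [0,0,0],"dr": [0,0,0],"jaw": 1},{"translation": [0,0,0],"dr": [0,0,0],"jaw": 1},{"translation": [0,0,0],"dr": [0,0,0],"jaw": 1}])

```text
time_s: 23.5
position: [0.6434, -0.1997, 0.0614]
tcp_rot: [[-0.95, -0.311, -0.0], [-0.311, 0.95, 0.0], [0.0, 0.0, -1.0]]
force: [-0.8, 2.1, 1.0]
opening: 0.458
```

Call:
arm_command(commands=[{"translation": [0,0,-0.1],"dr": [0,0,0],"jaw": 1},{"translation": [0,0,-0.2],"dr": [0,0,0],"jaw": 1},{"translation": [0,0,-0.4],"dr": [0,0,0],"jaw": 1},{"translation": [0,0,-0.6],"dr": [0,0,0],"jaw": 1},{"translation": [0,0,-0.8],"dr": [0,0,0],"jaw": 1},{"translation": [0,0.2,-0.8],"dr": [0,0,0],"jaw": 1},{"translation": [0,0.4,-0.8],"dr": [0,0,0],"jaw": 1},{"translation": [0,0.6,-0.8],"dr": [0,0,0],"jaw": 1},{"translation": [-0.05,0.8,-0.6],"dr": [0,0,0],"jaw": 1},{"translation": [-0.05,1,-0.4],"dr": [0,0,0],"jaw": 1},{"translation": [-0.05,1,0],"dr": [0,0,0],"jaw": 1},{"translation": [-0.05,1,0],"dr": [0,0,0],"jaw": 1}])

```text
time_s: 24.5
position: [0.6096, -0.0792, 0.2007]
tcp_rot: [[-0.95, -0.311, 0.003], [-0.311, 0.95, -0.001], [-0.003, -0.002, -1.0]]
force: [0.3, 0.7, -4.7]
opening: 0.457
```

Call:
arm_command(commands=[{"translation": [-0.05,1,0],"dr": [0,0,0],"jaw": 1},{"translation": [-0.05,1,0],"dr": [0,0,0],"jaw": 1},{"translation": [-0.05,1,0],"dr": [0,0,0],"jaw": 1},{"translation": [-0.05,1,0],"dr": [0,0,0],"jaw": 1},{"translation": [-0.05,1,0],"dr": [0,0,0],"jaw": 1},{"translation": [-0.05,1,0],"dr": [0,0,0],"jaw": 1},{"translation": [-0.05,1,0],"dr": [0,0,0],"jaw": 1},{"translation": [-0.05,1,0],"dr": [0,0,0],"jaw": 1},{"translation": [-0.05,1,0],"dr": [0,0,0],"jaw": 1},{"translation": [-0.05,1,0],"dr": [0,0,0],"jaw": 1},{"translation": [-0.05,1,0],"dr": [0,0,0],"jaw": 1},{"translation": [-0.05,1,0],"dr": [0,0,0],"jaw": 1}])

```text
time_s: 25.5
position: [0.5299, 0.2111, 0.1996]
tcp_rot: [[-0.95, -0.311, 0.001], [-0.311, 0.95, -0.0], [-0.001, -0.0, -1.0]]
force: [-0.7, -0.9, -2.4]
opening: 0.456
```

```bash
python3 -c "
from h import *
plan(.495,.337,.2,121)"
```

```text
p [0.5299 0.2111 0.1996] yaw 108.1 q6 -98 t 25.50 F [-0.7 -0.9 -2.4] op 0.456
shift units [-0.24  5.22 -0.02] turn deg -12.86 (units -2.14) rows>= 6.0 per row [-0.04   0.87  -0.003] -0.357 tilt [ 0.001 -0.    -1.   ]
```

Call:
arm_command(commands=[{"translation": [0,1,0],"dr": [0,0,0],"jaw": 1},{"translation": [0,0.9,0],"dr": [0,0,-0.3],"jaw": 1},{"translation": [-0.1,0.8,0],"dr": [0,0,-0.5],"jaw": 1},{"translation": [-0.1,0.6,0],"dr": [0,0,-0.5],"jaw": 1},{"translation": [-0.1,0.4,0],"dr": [0,0,-0.5],"jaw": 1},{"translation": [0,0.2,0],"dr": [0,0,-0.3],"jaw": 1},{"translation": [0,0,0],"dr": [0,0,0],"jaw": 1},{"translation": [0,0,0],"dr": [0,0,0],"jaw": 1}])

```text
time_s: 26.17
position: [0.5028, 0.3038, 0.1991]
tcp_rot: [[-0.86, -0.511, 0.0], [-0.511, 0.86, -0.001], [0.0, -0.001, -1.0]]
force: [1.1, -0.4, -2.2]
opening: 0.459
```

```bash
python3 m3.py w7 white "(.405,.285)"; python3 m4.py w7
```

```text
white 8414 [400.3 289.9] [168.5 156. ] 44.9
p [0.5029 0.3035 0.199 ] yaw 120.7 q6 -100 t 26.22 F [ 0.3  0.5 -2.8] op 0.450
shift units [ 3.75  1.36 -0.04] turn deg 0 (units 0.00) rows>= 4.0 per row [ 0.937  0.341 -0.01 ] 0.0 tilt [ 0. -0. -1.]
red 2161 [477.6   1.7] [132.3  64.2] -9.9
green 2009 [627.3 160.8] [132.7  63.6] -44.2
white 7061 [408.  276.4] [140.7  85.9] 34.7
```

View pics/w7.png

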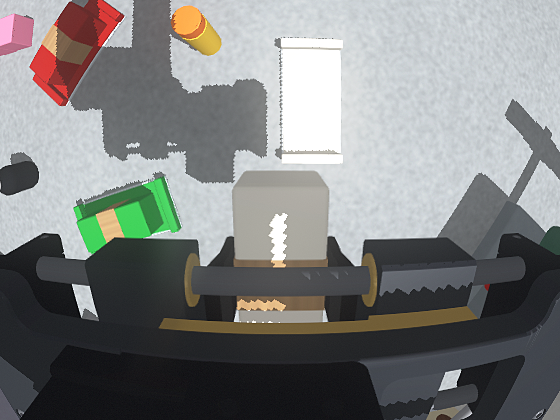

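The white holder is at (311,100); the colour mask took in bright bench, so I segment by height and brightness instead. Green sits in its holder at (120,220).

Run:
```python
from h import *
p,d,W=wload('w7')
V=p.min(-1)
for th in (235,243,250):
  mk=((V>th)&(np.hypot(W[...,0]-.405,W[...,1]-.285)<.08)).astype(np.uint8)
  mk=cv2.morphologyEx(mk,cv2.MORPH_OPEN,np.ones((5,5)))
  k,L,st,ce=cv2.connectedComponentsWithStats(mk);i=1+st[1:,4].argmax();print(th,st[i],*rect(W[L==i][:,:2]),np.nanmedian(W[L==i][:,2]))
mk=(W[...,2]>.013)&(W[...,2]<.03)&(np.hypot(W[...,0]-.405,W[...,1]-.285)<.085)
print('stops',mk.sum(),*rect(W[mk][:,:2]))
```

```text
235 [ 282   49   59  103 5830] [404.2 284.2] [110.4  63.8] 30.8 0.007140554184373316
243 [ 282   49   59  103 5807] [404.2 284.2] [110.4  63.8] 30.8 0.007143738488328083
250 [ 282   49   59  101 5748] [403.8 283.6] [109.2  62.9] 31.6 0.007145783729170019
stops 1184 [405.7 284.2] [131.8  63.2] 31.3
```

Call:
arm_command(commands=[{"translation": [0.4,0.2,0],"dr": [0,0,-0.07],"jaw": 1},{"translation": [0.7,0.3,0.2],"dr": [0,0,0],"jaw": 1},{"translation": [0.8,0.3,0.4],"dr": [0,0,0],"jaw": 1},{"translation": [0.8,0.3,0.5],"dr": [0,0,0],"jaw": 1},{"translation": [0.6,0.2,0.6],"dr": [0,0,0],"jaw": 1},{"translation": [0.4,0,0.6],"dr": [0,0,0],"jaw": 1},{"translation": [0.1,0,0.7],"dr": [0,0,0],"jaw": 1},{"translation": [0,0,0.7],"dr": [0,0,0],"jaw": 1},{"translation": [0,0,0.7],"dr": [0,0,0],"jaw": 1},{"translation": [0,0,0.6],"dr": [0,0,0],"jaw": 1},{"translation": [0,0,0],"dr": [0,0,0],"jaw": 1},{"translation": [0,0,0],"dr": [0,0,0],"jaw": 1}])

```text
time_s: 27.22
position: [0.405, 0.2821, 0.0735]
tcp_rot: [[-0.856, -0.516, -0.001], [-0.516, 0.856, -0.001], [0.001, 0.0, -1.0]]
force: [-1.2, 0.2, -2.8]
opening: 0.462
```

```bash
python3 -c "
from h import *
plan(.405,.2842,.024,121.1)"
```

```text
p [0.405  0.2821 0.0735] yaw 121.1 q6 -99 t 27.22 F [-1.2  0.2 -2.8] op 0.462
shift units [-0.05  0.07  1.98] turn deg -0.02 (units -0.00) rows>= 2.0 per row [-0.023  0.035  0.991] -0.002 tilt [-0.001 -0.001 -1.   ]
```

Call:
arm_command(commands=[{"translation": [-0.04,0.05,0.4],"dr": [0,0,0],"jaw": 1},{"translation": [0,0,0.5],"dr": [0,0,0],"jaw": 1},{"translation": [0,0,0.4],"dr": [0,0,0],"jaw": 1},{"translation": [0,0,0.3],"dr": [0,0,0],"jaw": 1},{"translation": [0,0,0.2],"dr": [0,0,0],"jaw": 1},{"translation": [0,0,0.1],"dr": [0,0,0],"jaw": 1},{"translation": [0,0,0.04],"dr": [0,0,0],"jaw": 1},{"translation": [0,0,0],"dr": [0,0,0],"jaw": 1},{"translation": [0,0,0],"dr": [0,0,0],"jaw": 1}])

```text
time_s: 27.97
position: [0.4051, 0.2846, 0.0255]
tcp_rot: [[-0.856, -0.518, 0.001], [-0.518, 0.856, 0.0], [-0.001, -0.0, -1.0]]
force: [-0.6, 0.5, -3.0]
opening: 0.455
```

Call:
arm_command(commands=[{"translation": [0,0,0.06],"dr": [0,0,0],"jaw": 1},{"translation": [0,0,0.03],"dr": [0,0,0],"jaw": 1},{"translation": [0,0,0],"dr": [0,0,0],"jaw": 1},{"translation": [0,0,0],"dr": [0,0,0],"jaw": 1}])

```text
time_s: 28.3
position: [0.4052, 0.2846, 0.0233]
tcp_rot: [[-0.856, -0.517, 0.001], [-0.517, 0.856, 0.0], [-0.001, -0.0, -1.0]]
force: [0.8, -0.1, -0.7]
opening: 0.456
```

Contact is beginning (held weight dropped from 3 N to 0.7 N). Release and rise.

Call:
arm_command(commands=[{"translation": [0,0,0.02],"dr": [0,0,0],"jaw": 1},{"translation": [0,0,0],"dr": [0,0,0],"jaw": 0},{"translation": [0,0,0],"dr": [0,0,0],"jaw": 0},{"translation": [0,0,0],"dr": [0,0,0],"jaw": 0},{"translation": [0,0,0],"dr": [0,0,0],"jaw": 0},{"translation": [0,0,0],"dr": [0,0,0],"jaw": 0},{"translation": [0,0,0],"dr": [0,0,0],"jaw": 0},{"translation": [0,0,-0.2],"dr": [0,0,0],"jaw": 0},{"translation": [0,0,-0.6],"dr": [0,0,0],"jaw": 0},{"translation": [0,0,-1],"dr": [0,0,0],"jaw": 0},{"translation": [0,0,-1],"dr": [0,0,0],"jaw": 0},{"translation": [0,0,-1],"dr": [0,0,0],"jaw": 0}])

```text
time_s: 29.3
position: [0.4045, 0.2843, 0.1186]
tcp_rot: [[-0.856, -0.517, -0.001], [-0.517, 0.856, -0.0], [0.001, 0.0, -1.0]]
force: [0.1, 0.2, 0.1]
opening: 0.994
```

Call:
arm_command(commands=[{"translation": [0,0,-1],"dr": [0,0,0.6],"jaw": 0},{"translation": [0,0,-1],"dr": [0,0,1],"jaw": 0},{"translation": [0,0,0],"dr": [0,0,1],"jaw": 0},{"translation": [0,0,0],"dr": [0,0,1],"jaw": 0},{"translation": [0,0,0],"dr": [0,0,1],"jaw": 0},{"translation": [0,0,0],"dr": [0,0,1],"jaw": 0},{"translation": [0,0,0],"dr": [0,0,1],"jaw": 0},{"translation": [0,0,0],"dr": [0,0,1],"jaw": 0},{"translation": [0,0,0],"dr": [0,0,1],"jaw": 0},{"translation": [0,0,0],"dr": [0,0,1],"jaw": 0},{"translation": [0,0,0],"dr": [0,0,0.4],"jaw": 0},{"translation": [0,0,0],"dr": [0,0,0],"jaw": 0}])

```text
time_s: 30.3
position: [0.4047, 0.2844, 0.1678]
tcp_rot: [[-0.876, 0.483, -0.0], [0.483, 0.876, -0.0], [0.0, -0.0, -1.0]]
force: [-0.5, 0.0, -0.1]
opening: 1.0
```

```bash
python3 -c "
from h import *
plan(.69,-.27,.17,18)
p,d=capture('scene');cv2.imwrite('pics/sc2.png',p[:,:,::-1]);np.savez('/tmp/sc2.npz',p=p,d=d)"
```

```text
p [0.4047 0.2844 0.1678] yaw 61.1 q6 -39 t 30.30 F [-0.5  0.  -0.1] op 1.000
shift units [-20.7  -13.91  -0.09] turn deg 43.13 (units 7.19) rows>= 21.0 per row [-0.986 -0.662 -0.004] 0.342 tilt [-0. -0. -1.]
```

View pics/sc2.png

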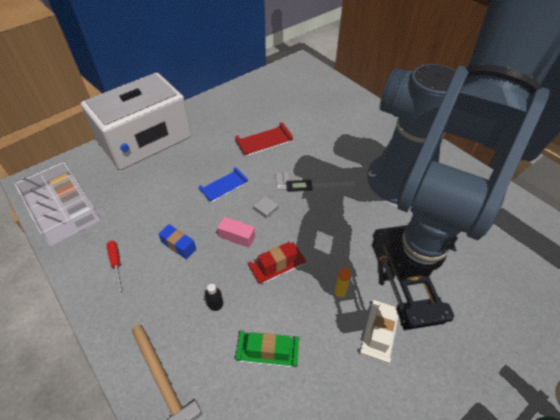

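Red, green and white bars sit in their holders; blue remains at (177,240). Bottle and tube are standing.

Call:
arm_command(commands=[{"translation": [-1,-0.72,0],"dr": [0,0,0],"jaw": 0},{"translation": [-1,-0.72,0],"dr": [0,0,0],"jaw": 0},{"translation": [-1,-0.72,0],"dr": [0,0,0],"jaw": 0},{"translation": [-1,-0.72,0],"dr": [0,0,0],"jaw": 0},{"translation": [-1,-0.72,0],"dr": [0,0,0],"jaw": 0},{"translation": [-1,-0.72,0],"dr": [0,0,0],"jaw": 0},{"translation": [-1,-0.72,0],"dr": [0,0,0],"jaw": 0},{"translation": [-1,-0.72,0],"dr": [0,0,0],"jaw": 0},{"translation": [-1,-0.72,0],"dr": [0,0,0],"jaw": 0},{"translation": [-1,-0.72,0],"dr": [0,0,0],"jaw": 0},{"translation": [-1,-0.72,0],"dr": [0,0,0],"jaw": 0},{"translation": [-1,-0.72,0],"dr": [0,0,0],"jaw": 0}])

```text
time_s: 31.35
position: [0.5638, -0.0509, 0.1676]
tcp_rot: [[-0.877, 0.481, -0.0], [0.481, 0.877, 0.0], [0.0, -0.0, -1.0]]
force: [0.7, 0.8, -0.3]
opening: 1.001
```

Call:
arm_command(commands=[{"translation": [-1,-0.75,0],"dr": [0,0,0],"jaw": 0},{"translation": [-1,-0.75,0],"dr": [0,0,0],"jaw": 0},{"translation": [-1,-0.75,0],"dr": [0,0,0],"jaw": 0},{"translation": [-1,-0.75,0],"dr": [0,0,0],"jaw": 0},{"translation": [-1,-0.75,0],"dr": [0,0,0],"jaw": 0},{"translation": [-1,-0.75,0],"dr": [0,0,0],"jaw": 0},{"translation": [-1,-0.75,0],"dr": [0,0,0],"jaw": 0},{"translation": [-0.9,-0.75,0],"dr": [0,0,0.5],"jaw": 0},{"translation": [-0.6,-0.4,0],"dr": [0,0,0.8],"jaw": 0},{"translation": [0,0,0],"dr": [0,0,1],"jaw": 0},{"translation": [0,0,0],"dr": [0,0,1],"jaw": 0},{"translation": [0,0,0],"dr": [0,0,1],"jaw": 0}])

```text
time_s: 32.35
position: [0.6713, -0.2931, 0.167]
tcp_rot: [[-0.575, 0.818, -0.001], [0.818, 0.575, 0.001], [0.001, -0.0, -1.0]]
force: [-1.4, 0.7, 0.6]
opening: 1.0
```

Call:
arm_command(commands=[{"translation": [0,0,0],"dr": [0,0,1],"jaw": 0},{"translation": [0,0,0],"dr": [0,0,1],"jaw": 0},{"translation": [0,0,0],"dr": [0,0,0.9],"jaw": 0},{"translation": [0,0,0],"dr": [0,0,0],"jaw": 0},{"translation": [0,0,0],"dr": [0,0,0],"jaw": 0}])

```text
time_s: 32.77
position: [0.6715, -0.2924, 0.1674]
tcp_rot: [[-0.312, 0.95, -0.001], [0.95, 0.312, 0.0], [0.0, -0.0, -1.0]]
force: [0.4, 0.8, 0.2]
opening: 0.999
```

```bash
python3 mp.py w8 .045;python3 m4.py w8
```

```text
p [ 0.6715 -0.2924  0.1674] yaw 18.1 q6 -50 t 32.82 F [-0.2  0.3 -0.8] op 0.996
shift units [ 3.81  0.26 -3.3 ] turn deg 0 (units 0.00) rows>= 4.0 per row [ 0.952  0.064 -0.825] 0.0 tilt [-0.  0. -1.]
4877 [282.  95.] 0.0453 [ 643.7 -202.9] [90.9 40.9] -74.0 [ 0.6436 -0.2034  0.0453]
blue 5145 [ 434.3 -307.5] [132.9  64.3] -0.8
```

View pics/w8.png

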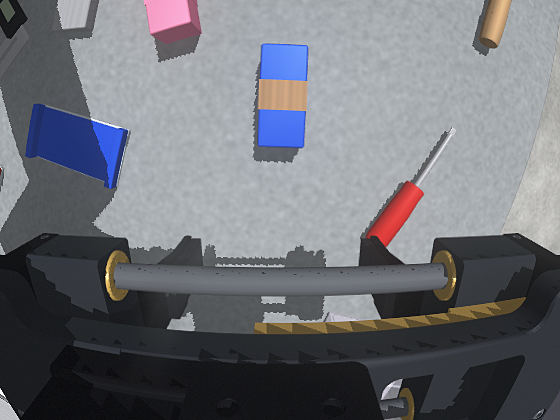

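Blue bar at (282,95): centre (643.7,-203), -74°, top z 0.045 (expected 0.044). The blue holder at (78,145) reads (434.3,-307.4).

Call:
arm_command(commands=[{"translation": [0.8,0.03,0],"dr": [0,0,0],"jaw": 0},{"translation": [0.9,0.03,0],"dr": [0,0,0],"jaw": 0},{"translation": [0.9,0,0.2],"dr": [0,0,0],"jaw": 0},{"translation": [0.7,0,0.5],"dr": [0,0,0],"jaw": 0},{"translation": [0.44,0,0.7],"dr": [0,0,0],"jaw": 0},{"translation": [0,0,0.8],"dr": [0,0,0.35],"jaw": 0},{"translation": [0,0,0.8],"dr": [0,0,0],"jaw": 0},{"translation": [0,0,0.8],"dr": [0,0,0],"jaw": 0},{"translation": [0,0,0.8],"dr": [0,0,0],"jaw": 0},{"translation": [0,0,0.6],"dr": [0,0,0],"jaw": 0},{"translation": [0,0,0.3],"dr": [0,0,0],"jaw": 0},{"translation": [0,0,0],"dr": [0,0,0],"jaw": 0}])

```text
time_s: 33.82
position: [0.643, -0.2025, 0.028]
tcp_rot: [[-0.275, 0.962, -0.004], [0.962, 0.275, 0.002], [0.003, -0.003, -1.0]]
force: [0.8, 0.5, 0.1]
opening: 1.002
```

```bash
python3 -c "
from h import *
plan(.6437,-.203,.0175,16)"
```

```text
p [ 0.643  -0.2025  0.028 ] yaw 15.9 q6 -43 t 33.82 F [0.8 0.5 0.1] op 1.002
shift units [-0.03  0.02  0.42] turn deg -0.06 (units -0.01) rows>= 1.0 per row [-0.029  0.024  0.42 ] -0.009 tilt [-0.004  0.002 -1.   ]
```

Call:
arm_command(commands=[{"translation": [0,0,0.2],"dr": [0,0,0],"jaw": 0},{"translation": [0,0,0.15],"dr": [0,0,0],"jaw": 0},{"translation": [0,0,0],"dr": [0,0,0],"jaw": 1},{"translation": [0,0,0],"dr": [0,0,0],"jaw": 1},{"translation": [0,0,0],"dr": [0,0,0],"jaw": 1},{"translation": [0,0,0],"dr": [0,0,0],"jaw": 1},{"translation": [0,0,0],"dr": [0,0,0],"jaw": 1},{"translation": [0,0,0],"dr": [0,0,0],"jaw": 1},{"translation": [0,0,0],"dr": [0,0,0],"jaw": 1},{"translation": [0,0,0],"dr": [0,0,0],"jaw": 1},{"translation": [0,0,0],"dr": [0,0,0],"jaw": 1},{"translation": [0,0,0],"dr": [0,0,0],"jaw": 1}])

```text
time_s: 34.82
position: [0.6443, -0.2032, 0.0214]
tcp_rot: [[-0.273, 0.962, -0.0], [0.962, 0.273, -0.0], [0.0, -0.0, -1.0]]
force: [-0.2, 0.3, 0.1]
opening: 0.457
```

Call:
arm_command(commands=[{"translation": [0,0,0],"dr": [0,0,0],"jaw": 1},{"translation": [0,0,0],"dr": [0,0,0],"jaw": 1}])

```text
time_s: 34.98
position: [0.6443, -0.2031, 0.0214]
tcp_rot: [[-0.273, 0.962, -0.0], [0.962, 0.273, -0.0], [0.0, -0.0, -1.0]]
force: [-0.5, -0.5, 0.8]
opening: 0.462
```

Call:
arm_command(commands=[{"translation": [0,0,-0.1],"dr": [0,0,0],"jaw": 1},{"translation": [0,0,-0.3],"dr": [0,0,0],"jaw": 1},{"translation": [0,0,-0.6],"dr": [0,0,0],"jaw": 1},{"translation": [0,0,-0.8],"dr": [0,0,0],"jaw": 1},{"translation": [0,0,-0.8],"dr": [0,0,-0.3],"jaw": 1},{"translation": [0,0,-0.8],"dr": [0,0,-0.6],"jaw": 1},{"translation": [0,0,-0.8],"dr": [0,0,-0.9],"jaw": 1},{"translation": [0,0,-0.8],"dr": [0,0,-1],"jaw": 1},{"translation": [0,0,-0.5],"dr": [0,0,-1],"jaw": 1},{"translation": [0,0,0],"dr": [0,0,-1],"jaw": 1},{"translation": [0,0,0],"dr": [0,0,-1],"jaw": 1},{"translation": [0,0,0],"dr": [0,0,-1],"jaw": 1}])

```text
time_s: 35.98
position: [0.644, -0.2029, 0.1595]
tcp_rot: [[-0.838, 0.545, 0.0], [0.545, 0.838, -0.0], [-0.0, 0.0, -1.0]]
force: [0.1, 0.2, -2.8]
opening: 0.456
```

Call:
arm_command(commands=[{"translation": [0,0,0],"dr": [0,0,-1],"jaw": 1},{"translation": [0,0,0],"dr": [0,0,-1],"jaw": 1},{"translation": [0,0,0],"dr": [0,0,-1],"jaw": 1},{"translation": [0,0,0],"dr": [0,0,-1],"jaw": 1},{"translation": [0,0,0],"dr": [0,0,-0.9],"jaw": 1},{"translation": [0,0,0],"dr": [0,0,-0.5],"jaw": 1},{"translation": [0,0,0],"dr": [0,0,0],"jaw": 1},{"translation": [0,0,0],"dr": [0,0,0],"jaw": 1}])

```text
time_s: 36.65
position: [0.644, -0.2029, 0.1589]
tcp_rot: [[-1.0, 0.018, -0.0], [0.018, 1.0, 0.0], [0.0, 0.0, -1.0]]
force: [0.5, -0.4, -2.9]
opening: 0.455
```

```bash
python3 -c "
from h import *
plan(.4343,-.3073,.17,89.1)"
```

```text
p [ 0.644  -0.2029  0.1589] yaw 89.0 q6 -116 t 36.65 F [ 0.5 -0.4 -2.9] op 0.455
shift units [ 8.31 -4.32 -0.44] turn deg -0.12 (units -0.02) rows>= 9.0 per row [ 0.924 -0.48  -0.049] -0.002 tilt [-0.  0. -1.]
```

Call:
arm_command(commands=[{"translation": [0.5,-0.26,0],"dr": [0,0,-0.02],"jaw": 1},{"translation": [0.9,-0.47,0],"dr": [0,0,0],"jaw": 1},{"translation": [1,-0.52,0],"dr": [0,0,0],"jaw": 1},{"translation": [1,-0.52,0],"dr": [0,0,0],"jaw": 1},{"translation": [1,-0.52,0],"dr": [0,0,0],"jaw": 1},{"translation": [1,-0.52,0],"dr": [0,0,0],"jaw": 1},{"translation": [1,-0.52,0],"dr": [0,0,0],"jaw": 1},{"translation": [0.9,-0.47,0],"dr": [0,0,0],"jaw": 1},{"translation": [0.7,-0.36,0.3],"dr": [0,0,0],"jaw": 1},{"translation": [0.3,-0.16,0.6],"dr": [0,0,0],"jaw": 1},{"translation": [0,0,0.6],"dr": [0,0,0],"jaw": 1},{"translation": [0,0,0.6],"dr": [0,0,0],"jaw": 1}])

```text
time_s: 37.65
position: [0.4348, -0.309, 0.1065]
tcp_rot: [[-1.0, 0.017, 0.001], [0.017, 1.0, -0.001], [-0.001, -0.001, -1.0]]
force: [-0.3, -0.4, -1.9]
opening: 0.459
```

Call:
arm_command(commands=[{"translation": [0,0,0.6],"dr": [0,0,0],"jaw": 1},{"translation": [0,0,0.4],"dr": [0,0,0],"jaw": 1},{"translation": [0,0,0],"dr": [0,0,0],"jaw": 1},{"translation": [0,0,0],"dr": [0,0,0],"jaw": 1}])

```text
time_s: 37.98
position: [0.4352, -0.308, 0.0811]
tcp_rot: [[-1.0, 0.015, -0.001], [0.015, 1.0, 0.001], [0.001, 0.001, -1.0]]
force: [0.4, 0.2, -2.1]
opening: 0.458
```

```bash
python3 -c "
from h import *
plan(.4343,-.3073,.028,89.1)"
```

```text
p [ 0.4352 -0.308   0.0811] yaw 89.2 q6 -136 t 37.98 F [ 0.4  0.2 -2.1] op 0.458
shift units [0.04 0.03 2.13] turn deg 0.06 (units 0.01) rows>= 3.0 per row [0.012 0.009 0.709] 0.003 tilt [-0.001  0.001 -1.   ]
```

Call:
arm_command(commands=[{"translation": [0.03,0.02,0.4],"dr": [0,0,0],"jaw": 1},{"translation": [0,0,0.5],"dr": [0,0,0],"jaw": 1},{"translation": [0,0,0.5],"dr": [0,0,0],"jaw": 1},{"translation": [0,0,0.35],"dr": [0,0,0],"jaw": 1},{"translation": [0,0,0.2],"dr": [0,0,0],"jaw": 1},{"translation": [0,0,0.1],"dr": [0,0,0],"jaw": 1},{"translation": [0,0,0.04],"dr": [0,0,0],"jaw": 1},{"translation": [0,0,0],"dr": [0,0,0],"jaw": 1},{"translation": [0,0,0],"dr": [0,0,0],"jaw": 1}])

```text
time_s: 38.73
position: [0.4348, -0.3079, 0.0295]
tcp_rot: [[-1.0, 0.014, 0.001], [0.014, 1.0, -0.001], [-0.001, -0.001, -1.0]]
force: [0.5, -0.3, -2.9]
opening: 0.456
```

Call:
arm_command(commands=[{"translation": [0,0,0.06],"dr": [0,0,0],"jaw": 1},{"translation": [0,0,0.03],"dr": [0,0,0],"jaw": 1},{"translation": [0,0,0],"dr": [0,0,0],"jaw": 1},{"translation": [0,0,0],"dr": [0,0,0],"jaw": 1}])

```text
time_s: 39.07
position: [0.4348, -0.3079, 0.0273]
tcp_rot: [[-1.0, 0.014, 0.001], [0.014, 1.0, -0.001], [-0.001, -0.001, -1.0]]
force: [-0.6, 0.7, 2.6]
opening: 0.459
```

Contact on the floor. Release and rise, then check.

Call:
arm_command(commands=[{"translation": [0,0,0],"dr": [0,0,0],"jaw": 0},{"translation": [0,0,0],"dr": [0,0,0],"jaw": 0},{"translation": [0,0,0],"dr": [0,0,0],"jaw": 0},{"translation": [0,0,0],"dr": [0,0,0],"jaw": 0},{"translation": [0,0,0],"dr": [0,0,0],"jaw": 0},{"translation": [0,0,0],"dr": [0,0,0],"jaw": 0},{"translation": [0,0,-0.2],"dr": [0,0,0],"jaw": 0},{"translation": [0,0,-0.6],"dr": [0,0,0],"jaw": 0},{"translation": [0,0,-1],"dr": [0,0,0],"jaw": 0},{"translation": [0,0,-1],"dr": [0,0,0],"jaw": 0},{"translation": [0,0,-1],"dr": [0,0,0],"jaw": 0},{"translation": [0,0,-1],"dr": [0,0,0],"jaw": 0}])

```text
time_s: 40.07
position: [0.4343, -0.3073, 0.1482]
tcp_rot: [[-1.0, 0.014, -0.0], [0.014, 1.0, 0.0], [0.0, 0.0, -1.0]]
force: [0.9, 0.1, -0.4]
opening: 0.994
```

Call:
arm_command(commands=[{"translation": [-1,0.6,-1],"dr": [0,0,0],"jaw": 0},{"translation": [-1,0.6,-1],"dr": [0,0,0],"jaw": 0},{"translation": [-1,0.6,-1],"dr": [0,0,0],"jaw": 0},{"translation": [-1,0.6,-1],"dr": [0,0,0],"jaw": 0},{"translation": [-1,0.6,-1],"dr": [0,0,0],"jaw": 0},{"translation": [-1,0.6,0],"dr": [0,0,0],"jaw": 0},{"translation": [-1,0.6,0],"dr": [0,0,0],"jaw": 0},{"translation": [-1,0.6,0],"dr": [0,0,0],"jaw": 0},{"translation": [-1,0.6,0],"dr": [0,0,0],"jaw": 0},{"translation": [0,0,0],"dr": [0,0,0],"jaw": 0},{"translation": [0,0,0],"dr": [0,0,0],"jaw": 0}])

```text
time_s: 40.98
position: [0.6619, -0.1746, 0.2714]
tcp_rot: [[-1.0, 0.012, -0.001], [0.012, 1.0, 0.0], [0.001, 0.0, -1.0]]
force: [0.4, -0.5, -0.9]
opening: 1.001
```

```bash
cat > chk.py <<'E'
from h import *
import sys
tag=sys.argv[1]
p,d,W=wlook(tag); print(read_state()['position'])
p2,d2=capture('scene');cv2.imwrite(f'pics/{tag}s.png',p2[:,:,::-1]);p3,d3=capture('side');cv2.imwrite(f'pics/{tag}d.png',p3[:,:,::-1])
C={'blue':(.4343,-.3073,-.9),'red':(.477,.001,-9.9),'green':(.628,.1605,-44.1),'white':(.405,.2842,31.1)}
for nm,X in (('wrist',W),('scene',cloud('scene',d2)),('side',cloud('side',d3))):
  for c,(x,y,a) in C.items():
    near=np.hypot(X[...,0]-x,X[...,1]-y)<.085
    t=near&(X[...,2]>.042)&(X[...,2]<.06); st=near&(X[...,2]>.004)&(X[...,2]<.027)
    if t.sum()>100:
        r=rect(X[t][:,:2]); m=X[t].mean(0); h=rect(X[st][:,:2]); 
        def loc(q,q0): 
            th=np.radians(a);e=np.array(q)/1-np.array(q0);return np.round([e@[np.cos(th),np.sin(th)],e@[-np.sin(th),np.cos(th)]],1)
        print(nm,c,t.sum(),'top',r,m[2].round(4),'z std',X[t][:,2].std().round(4),'holder',h,'off mm',loc(r[0],h[0]))
E
python3 chk.py w9
```

```text
[ 0.66094818 -0.17531892  0.27144095]
wrist blue 1221 top (array([ 454.6, -308.4]), array([50.9, 42. ]), -1.1) 0.0504 z std 0.0018 holder (array([ 473.6, -291.5]), array([104.3,  73.1]), -44.7) off mm [-18.7 -17.2]
wrist red 2105 top (array([476.6,   0.7]), array([90.9, 42.2]), -9.0) 0.0506 z std 0.0018 holder (array([486.5,   2.7]), array([141.6, 114.4]), 3.1) off mm [-9.4 -3.7]
wrist green 1423 top (array([627.1, 162.5]), array([91.5, 42.7]), -43.4) 0.0507 z std 0.0022 holder (array([626.9, 158.7]), array([133.4,  65.4]), -42.8) off mm [-2.5  2.9]
wrist white 195 top (array([387.4, 255.9]), array([56.7, 25.4]), -4.3) 0.0484 z std 0.0029 holder (array([417.6, 253.7]), array([132.5,  82. ]), 10.0) off mm [-24.7  17.5]
scene blue 384 top (array([ 435.6, -306.6]), array([90.9, 44.4]), -2.1) 0.0505 z std 0.0027 holder (array([ 439.7, -304.2]), array([161.3, 152.2]), -55.2) off mm [-4.1 -2.5]
scene red 577 top (array([477.4,   2.2]), array([91.1, 42.3]), -9.4) 0.0505 z std 0.0023 holder (array([477.2,   1.5]), array([160.5, 157.6]), 40.3) off mm [0.1 0.7]
scene green 850 top (array([628.
[... 281 characters left out ...]
), -5.8) off mm [4.9 3.9]
side blue 468 top (array([ 435.8, -308.9]), array([90.4, 44.6]), -1.9) 0.0498 z std 0.0025 holder (array([ 431.2, -309. ]), array([158.2, 155.3]), 1.4) off mm [4.6 0.2]
side red 295 top (array([477.1,  -0.8]), array([88.4, 48.6]), -12.8) 0.0501 z std 0.0026 holder (array([476.3,  -0. ]), array([154.9, 152.7]), 42.5) off mm [ 0.9 -0.7]
side green 249 top (array([628.5, 161.2]), array([92.7, 49.9]), -44.5) 0.0493 z std 0.003 holder (array([625.8, 153.1]), array([152. , 151.4]), -82.9) off mm [-3.7  7.7]
side white 221 top (array([406.7, 282. ]), array([94.4, 49.2]), 29.3) 0.0493 z std 0.0032 holder (array([406.3, 273.8]), array([154. , 141.5]), -31.9) off mm [4.6 6.8]
```

View pics/w9.png

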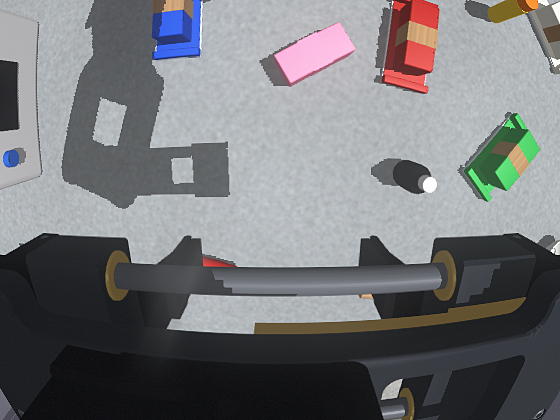

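View pics/w9s.png

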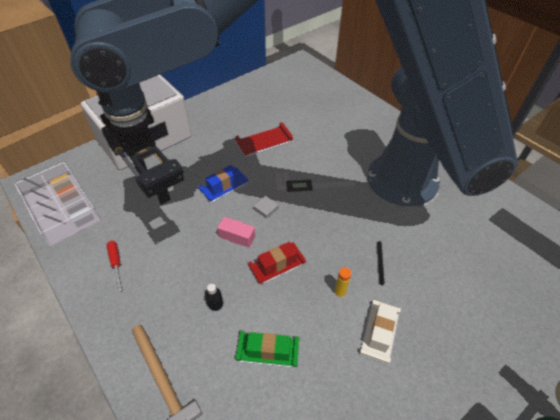

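All bar tops lie within about 3 mm of the holder centres measured earlier with the wrist camera. They are level at z≈0.050, and the bottle and tube are standing.

```bash
python3 -c "
from rig import *
print(hand_in(), read_state()['time_s'])"
```

```text
the job is handed in; nothing more can be done
the job is handed in; nothing more can be done
```

I took the pile apart from the top (red, green, white, blue), set each bar in the holder of its own colour, and handed the job in at about 41 s. `hand_in` reports no verdict, so what follows rests on my own last checks.

- **Position:** the bar tops lay within about 3 mm of the holder centres I had measured with the wrist camera. They were within about 1.5° of square in the scene and wrist views.
- **Height and obstacles:** the tops were level at z ≈ 0.050 m, which is where a bar flat on the holder floor should be. The bottle and tube were upright, and the gripper was clear of everything.

Checks that failed or disagreed:
- **Automatic offset column:** the last check's bar-to-holder offsets were spoiled by bench pixels, so I compared the bar tops with the holder positions from the earlier wrist views instead.
- **Cameras:** the scene and side cameras differ from each other by 2–6 mm in y, within tolerance.
- **Side view angles:** it put red 3° and white 2° off square. Those were its coarser fits.
- **Pile angles:** green lay parallel to red, not turned by 34–58° as the task text says.

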